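Snap shut the extractor's two hose clips with the clip pliers

ROBOT

A 6-joint arm with a two-finger parallel gripper is mounted at the origin on a cart in front of the work surface, level with it; the furniture and walls round the work are solid. World frame = base frame: x ahead of the robot, y to its left, z up, the work surface at z = 0. Lengths are in m, angles in rad, forces in N, time in s.
With the tool pointing down it reaches from about 0.3 to 0.875 m from the base axis. Payload 6.4 kg.
Tool frame: the origin (TCP) lies on the centre line of the jaws, within the pads' length; the fingertips stand 25 mm ahead of it and the grasp point (between the pads) lies 6 mm ahead of it (ctrl.tips_ahead is the z of the fingertips in the tool frame, in m); z points along the fingers, x is the direction in which the jaws open and shut, and the axes are right-handed (so a half turn about z gives the same grasp; the last joint's range is limited). The gripper opens to 85 mm and grips with 20 to 120 N. Pads are 22 mm wide; open, the fingers measure 114 mm over their backs; the gripper's body (76 mm by 85 mm) begins 54 mm behind the grasp point. The pads swing forward as they close: fully open they stand 13 mm farther back than shut.
Start: joints at [1.1, 0.181, 1.607, -0, 1.354, -0.206], TCP at [0.15, 0.555, 0.256] pointing down, gripper open.
Joint ranges: [-2.99, 2.99], [-0.89, 2.07], [0.3, 2.58], [-1.14, 4.28], [0, 2.63], [-3.12, 3.12]. Speed limits (rad/s): [2.57, 2.57, 3.01, 3.14, 3.14, 3.14].

INTERFACE

Orientations are given as a unit quaternion [w, x, y, z].
In Python, from bench import ctrl gives the robot as it stands.
- The arm moves only by the shell command python3 -m pendant 'ROWS'. ROWS is JSON, a list that holds one entry, the list of rows, each a list of 7 numbers: the shift along the tool's x, y, z in m, then the turn, a rotation vector about the tool's x, y, z in rad, then the closure, from -1 (fully open) to 1 (shut). A call has 1 to 10 rows; each row shifts and turns the commanded pose from where the row before left it, along the tool's axes as they then stand; what a row does not reach is not made up. A row lasts 1/10 s, in which the tool goes at most 50 mm and 8.59 degrees, less where a joint would pass 70% of its speed; a pose out of reach is approached as far as the arm can. A call with a gripper value outside its range is refused whole. The fingers move at their own pace and stop on an object; the grip force is fixed at half the most. Time passes only in rows, so rows that do not move let the fingers close. It gives the time, the measured TCP pose, the force and the opening at its end, in the units of the state.
- ctrl.get_obs(): the state, without advancing time (a new reading comes with each control period).
- ctrl.camera(name): name is "scene" or "top"; returns (picture, depth): 384x512x3 uint8, red, green, blue; 384x512 float32, m along the optical axis (not along the pixel's ray), 0 where there is no reading.
- ctrl.calibration(name): a dict with "fov_y" (degrees; the focal length in pixels is half the picture's height over the tangent of half this angle, whatever the lens; pixels are square), "cx", "cy" (the principal point, pixels), "camera_from_world" (4x4, takes a point from world to camera coordinates). Camera axes: x right, y down, z forward; pixel columns grow to the right and rows downward; lengths in m; the calibration is good to about 2 mm. A picture is of the moment at which its call begins. calibration takes no time and is no camera call.
- ctrl.hand_in(): hands the job in, once; it reports no verdict.
The state is a dict: "time_s": time; "q": joint angles; "dq": joint speeds; "joint_efforts": joint torques, N m; "eef_pos": TCP position; "eef_rot": TCP orientation; "wrist_force": force on the tool from outside, world axes, zero at the start; "torque": the same for the moment, N m; "opening": opening from 0.0 (shut) to 1.0 (fully open).
Only numpy, scipy, OpenCV 4.12 (cv2) and the standard library are available. Lean on these libraries where they do the work, as an engineer would, in place of code of your own. Each camera call takes 0.05 s, during which the arm holds its last target.

TASK

The two hose clips on the sloping intake pipe of the bench dust extractor are still open. Take the blue-handled clip pliers from their sloping rest, reach in under the hood and squeeze first the lower clip, then the upper clip between the plier jaws until each clicks fully shut, without touching the red clip ears with the fingers; then put the pliers back in the rest as they were, jaws down in its pocket, and leave the other things on the bench undisturbed.

Things in the scene. Friction and masses are not known exactly. Their poses are not given: they have to be found in the camera images.
- pliers: sprung clip pliers, blue handles, steel jaws, 169 x 15 mm, 0.15 kg. Origin on the pivot, mid-thickness. Sprung open: +z along the middle line from jaws to handles, y the squeezing direction, x the pivot axis. Overall width 66 mm at the handles, 38 mm at the jaws. The pose is that of the half with the +y handle: squeezing turns it off the middle line by half the squeeze angle
- pliers_grip (a point): good place to grip, 85 mm from the pivot on the middle line; axes as the pliers'. Handle pads (20 mm wide) reach 26 mm either side along z, outer faces 66 mm apart here. A spring pushes them apart with 8 N (open) to 10 N (squeezed): hold at about 59 mm to carry; close to about 32 mm, or as far as they go, with 20 to 40 N, to shut a clip (jaws close 0.53 mm per mm, the pivot moves 4 mm away)
- pliers_jaws (a point): middle between the jaw pads, 45 mm from the pivot away from the handles; axes as the pliers'. Pads are 24 mm long (z), 15 mm wide (x), inner faces 26 mm apart when sprung open and about 23 mm with the handles held at 60 mm; jaw tips 13 mm beyond this point
- pliers_squeeze (a joint): angle (rad) by which the pliers are squeezed: 0 sprung fully open (handles 66 mm apart at z = 85), about 0.40 with the jaws on a shut clip (32 mm), stop at 0.48
- pliers_rest: grey sloping rest fixed to the bench, 120 x 90 mm foot, plate and pocket leaning 30 degrees from vertical towards the rest's own -x (which points back and to the left as the robot sees it). Origin at the centre of the foot's underside, z up. Its 50 mm wide jaw pocket opens upwards along the slope
- rest_seat (a point): where the pliers' origin is when they stand in the rest, 75 mm above the bench; axes as the rest's (z up). The pliers lean 30 degrees, handles up and towards the rest's -x, y level, lying on a plate that ends 52 mm up the pliers from here, jaws in a pocket 50 mm wide (y), 28 mm across, walls ending 16 mm or more below here, 13 mm free behind the pliers. Lift out and put back along their length
- extractor: bench dust extractor fixed to the bench, green canister. Origin on its underside, z up. Its intake pipe (axis in y = 0) rises 30 degrees from level towards its +x (which points ahead and to the right). The hood's front plate, 170 mm wide, is square to the pipe, 65 mm farther up it than the upper clip, and reaches 220 mm off the pipe axis, so it hangs over the clips
- clip_low_mid (a point): middle of the two red ears of the lower clip (nearer the open nozzle); axes as the extractor's. The ears stand out square from the pipe, 30 degrees from vertical towards the extractor's -x: 36 mm long that way (18 either side of here; the ring is 19 mm below), 24 mm wide along the pipe, side by side in y, outer faces 15 mm apart open, 8 mm shut. Jaws must not strike the ring
- clip_high_mid (a point): the same point of the upper clip, 75 mm farther up the pipe; ears alike
- clip_low (a joint): how far each ear of the lower clip has been pressed in (m): 0 open, 0.0035 shut. Both ears move together. A spring tooth resists with up to 12 N on each ear, passes over at half travel and snaps home
- clip_high (a joint): the same for the upper clip
- clip_low_left: red ear of the lower clip on the extractor's +y side; origin on the pipe axis
- clip_low_right: red ear of the lower clip on the -y side; origin on the pipe axis
- clip_high_left: red ear of the upper clip on the +y side; origin on the pipe axis
- clip_high_right: red ear of the upper clip on the -y side; origin on the pipe axis
- black_pouch: bystander: black round pouch, 69 mm across, 72 mm high, origin under its centre
- card_holder: bystander: upright card holder, 22 x 88 x 62 mm, origin under its centre
- wallet_tan: bystander: tan leather wallet lying flat, 68 x 92 x 15 mm, origin under its centre
- thread_2: bystander: black thread spool, 40 mm across, 66 mm high, origin under its centre
- wax_cake: bystander: yellow round cake of wax, 48 mm across, 18 mm high, origin under its centre

How it is judged:
By the outcome, as a careful person would: the job done as asked, in the order asked, and still so for the second after the job is handed in, with the robot touching nothing.
It also fails if it takes over 48 s, if anything falls off the work surface, if the arm or the gripper's body presses on something with over 40 N, if the wrist force passes 120 N, or if a joint passes its speed limit or range.

## Working session

There is one attempt and no reset: what is moved stays moved. The work goes in short steps, Python scripts to look and compute and a shell command to move; the robot and the scene stay as the last step left them, time stands still between calls to the robot, and variables do not carry over. Pictures are saved under pics/ and viewed, and the job is handed in when it is done.

```bash
ls; mkdir -p pics; python3 - <<'E'
from bench import ctrl
import cv2,numpy as np
print(ctrl.get_obs()); print(ctrl.tips_ahead)
for n in ("scene","top"):
    p,d=ctrl.camera(n); np.savez(f"pics/{n}0.npz",p=p,d=d); cv2.imwrite(f"pics/{n}0.png",p[:,:,::-1]); print(n,ctrl.calibration(n),d.min(),d.max())
E
```

```text
pics
{'time_s': 0.0, 'q': array([ 1.09969913e+00,  1.81578013e-01,  1.60800191e+00, -2.35406013e-06,
        1.35380202e+00, -2.06330382e-01]), 'dq': array([ 0.00062778,  0.00063737, -0.00115292, -0.00120795,  0.00077265,
       -0.00252458]), 'joint_efforts': array([-1.57850402e-03, -4.44868612e+01, -3.51333046e+01, -4.09917002e-04,
        9.05657391e-03,  1.88316767e-05]), 'eef_pos': array([0.1502328 , 0.55449927, 0.25536627]), 'eef_rot': array([ 3.87502758e-04,  7.94255223e-01,  6.07583608e-01, -8.06369277e-04]), 'wrist_force': array([ 0.0512274 ,  0.23391078, -0.50294055]), 'torque': array([-0.00029274, -0.01156922, -0.00453967]), 'opening': 0.9984779542233795}
0.025
scene {'fov_y': 49.073764734695814, 'cx': 252.6001607476189, 'cy': 190.47879343795606, 'camera_from_world': array([[ 0.81025559, -0.58595207,  0.01208524, -0.31195865],
       [-0.28958358, -0.418194  , -0.86096175,  0.29114418],
       [ 0.50953629,  0.69409938, -0.50852612,  0.74025953],
       [ 0.        ,  0.        ,  0.        ,  1.        ]])} 0.0 2.3549085
top {'fov_y': 43.562136914184535, 'cx': 253.43434830075597, 'cy': 187.01286359884608, 'camera_from_world': array([[ 0.0224811 , -0.9997441 , -0.00251856,  0.13602352],
       [-0.9927937 , -0.02202806, -0.11779407,  0.52742488],
       [ 0.11770844,  0.00514855, -0.99303485,  1.37987057],
       [ 0.        ,  0.        ,  0.        ,  1.        ]])} 0.0 2.2205684
```

View pics/scene0.png

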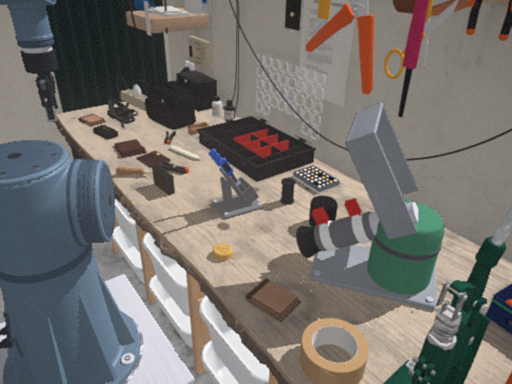

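View pics/top0.png

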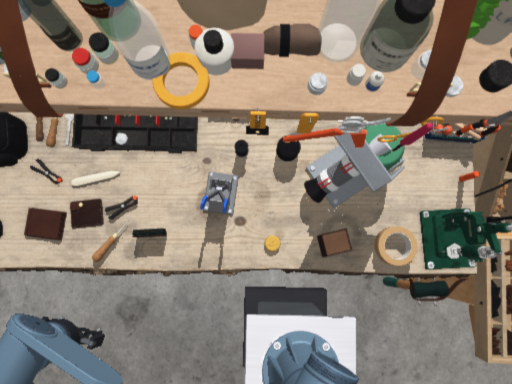

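```bash
cat > h.py <<'E'
import numpy as np,cv2
from bench import ctrl
from scipy.spatial.transform import Rotation as R
def load(n,k="0"):
    z=np.load(f"pics/{n}{k}.npz"); return z['p'],z['d']
def K(n):
    c=ctrl.calibration(n); f=192/np.tan(np.radians(c['fov_y']/2)); return f,c['cx'],c['cy'],np.array(c['camera_from_world'])
def world(n,d):
    f,cx,cy,T=K(n); v,u=np.mgrid[0:384,0:512]
    P=np.stack([(u-cx)/f*d,(v-cy)/f*d,d],-1)
    return (P-T[:3,3])@T[:3,:3]
def proj(n,X):
    f,cx,cy,T=K(n); c=np.atleast_2d(X)@T[:3,:3].T+T[:3,3]; return np.stack([f*c[:,0]/c[:,2]+cx,f*c[:,1]/c[:,2]+cy],-1)
def snap(k,crops={}):
    for n in ("scene","top"):
        p,d=ctrl.camera(n); np.savez(f"pics/{n}{k}.npz",p=p,d=d)
        if n in crops: crop(n,k,*crops[n])
def crop(n,k,u0,u1,v0,v1,s=5,name=None):
    p,_=load(n,k); cv2.imwrite(f"pics/{n}{k}_{name or 'c'}.png",cv2.resize(p[v0:v1,u0:u1,::-1],None,fx=s,fy=s,interpolation=cv2.INTER_CUBIC))
E
python3 - <<'E'
from h import *
crop("scene","0",190,310,130,230,5,"rest");crop("scene","0",290,450,90,310,3,"ext")
crop("top","0",180,270,130,250,5,"rest");crop("top","0",270,430,100,220,5,"ext")
for n in("scene","top"):
    p,d=load(n); W=world(n,d)
    hsv=cv2.cvtColor(p,cv2.COLOR_RGB2HSV)
    box={"scene":(190,310,130,230),"top":(180,270,130,250)}[n]
    m=cv2.inRange(hsv,(105,130,60),(130,255,255))>0
    z=np.zeros_like(m); z[box[2]:box[3],box[0]:box[1]]=1
    m&=z>0
    k,l,s,c=cv2.connectedComponentsWithStats(m.astype(np.uint8))
    for i in range(1,k):
        if s[i,4]>8:
            q=W[(l==i)]; print(n,"blue",s[i],c[i],q.min(0).round(3),q.max(0).round(3),np.median(q,0).round(3))
    m=(cv2.inRange(hsv,(0,150,80),(8,255,255))|cv2.inRange(hsv,(172,150,80),(180,255,255)))>0
    box={"scene":(290,400,180,240),"top":(300,380,140,210)}[n]
    z=np.zeros_like(m); z[box[2]:box[3],box[0]:box[1]]=1; m&=z>0
    k,l,s,c=cv2.connectedComponentsWithStats(m.astype(np.uint8))
    for i in range(1,k):
        if s[i,4]>8:
            q=W[(l==i)]; print(n,"red",s[i],c[i],q.min(0).round(3),q.max(0).round(3),np.median(q,0).round(3))
E
```

```text
scene blue [210 149  18  17 130] [217.36153846 157.5       ] [-0.04  -0.575  0.005] [0.63  0.552 0.631] [0.458 0.274 0.159]
scene blue [227 169   6   6  15] [229.6        171.93333333] [0.461 0.215 0.122] [0.475 0.223 0.138] [0.469 0.216 0.13 ]
scene red [345 199  16  18 179] [352.39106145 207.03910615] [-0.04  -0.575  0.139] [ 0.579 -0.089  0.631] [ 0.56  -0.107  0.162]
scene red [312 207  17  18 205] [319.71219512 215.45853659] [-0.04  -0.575  0.022] [0.625 0.048 0.631] [ 0.523 -0.052  0.124]
top blue [201 195   6  14  49] [203.40816327 201.40816327] [0.449 0.275 0.007] [0.5   0.292 0.175] [0.468 0.28  0.158]
top blue [223 198   5  15  48] [224.66666667 204.8125    ] [0.44  0.218 0.013] [0.484 0.237 0.179] [0.46  0.223 0.161]
top red [353 140  11   7  66] [358.34848485 142.71212121] [ 0.571 -0.083  0.415] [ 0.573 -0.054  0.482] [ 0.572 -0.071  0.451]
top red [321 184   6   5  10] [323.1 186.1] [ 0.514 -0.051  0.089] [ 0.527 -0.037  0.14 ] [ 0.52  -0.044  0.132]
```

View pics/scene0_rest.png

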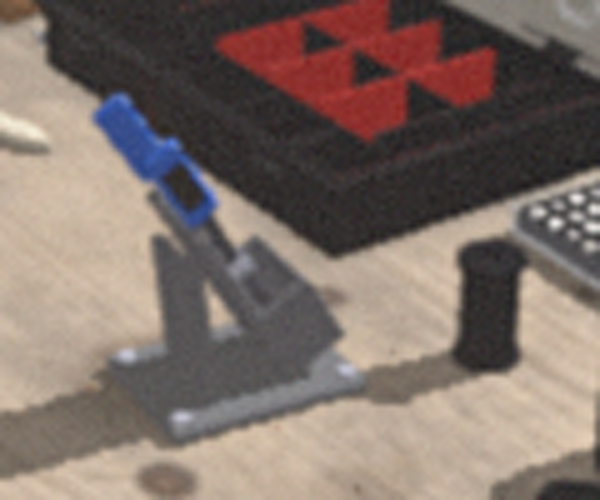

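View pics/top0_rest.png

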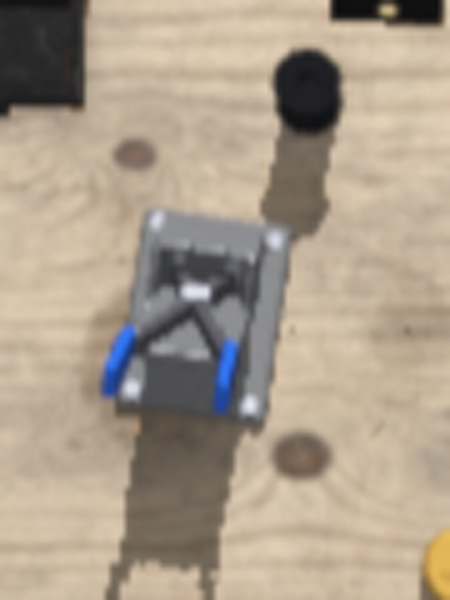

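View pics/scene0_ext.png

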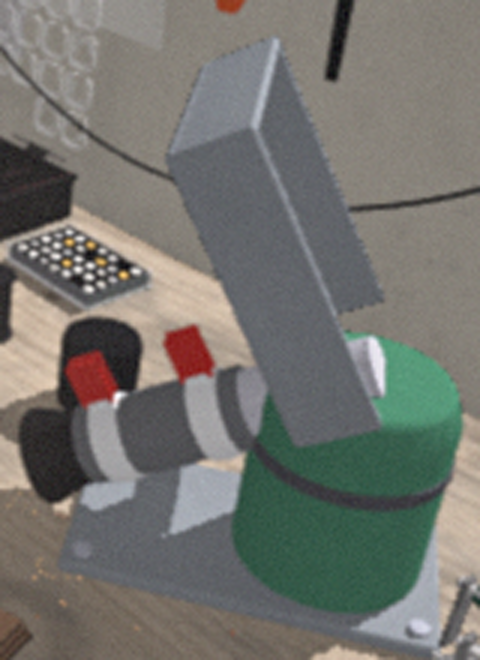

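View pics/top0_ext.png

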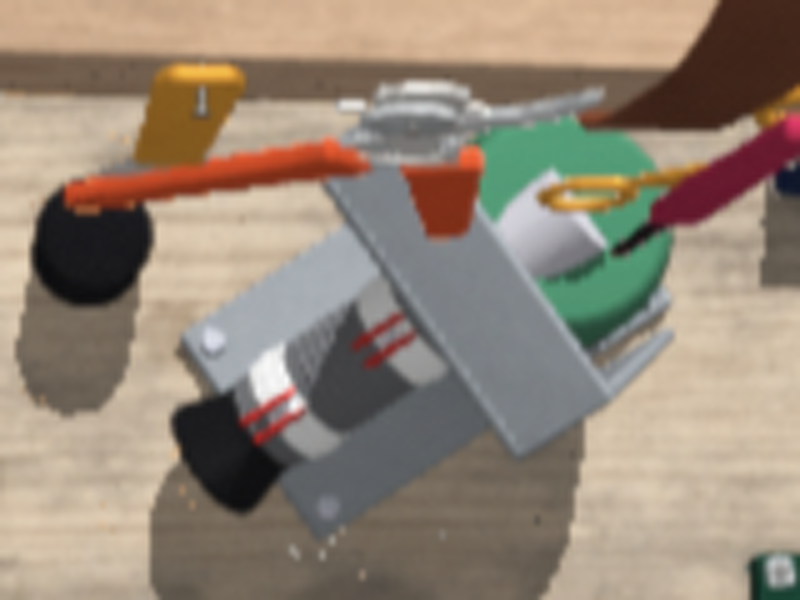

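```bash
python3 - <<'E'
from h import *
np.set_printoptions(precision=3,suppress=True)
for n in("scene","top"):
    f,cx,cy,T=K(n); print(n,"cam pos",-T[:3,:3].T@T[:3,3],f)
p,d=load("top"); W=world("top",d)
print("table z",np.median(W[215:240,185:195,2]),W[215:240,185:195,2].std())
# rest foot
for nm,(u0,u1,v0,v1) in {"rest":(195,245,165,220),"ext":(295,410,120,215)}.items():
    Z=W[v0:v1,u0:u1,2]
    h,e=np.histogram(Z[Z>0.004],bins=np.arange(0.004,0.4,0.004)); print(nm,[(round(a,3),b) for a,b in zip(e,h) if b>15])
Z=W[165:220:2,195:245:2,2]
for r in Z: print(' '.join(f"{int(x*1000):4d}" for x in r))
E
```

```text
scene cam pos [-0.04  -0.575  0.631] 420.58786892737567
top cam pos [0.358 0.141 1.433] 480.4946239856263
table z 0.00045983405580762046 0.12762109634573238
rest [(np.float64(0.004), np.int64(291)), (np.float64(0.008), np.int64(240)), (np.float64(0.012), np.int64(153)), (np.float64(0.016), np.int64(24)), (np.float64(0.02), np.int64(21)), (np.float64(0.024), np.int64(16)), (np.float64(0.028), np.int64(18)), (np.float64(0.036), np.int64(16)), (np.float64(0.04), np.int64(32)), (np.float64(0.044), np.int64(21)), (np.float64(0.048), np.int64(26)), (np.float64(0.052), np.int64(34)), (np.float64(0.056), np.int64(37)), (np.float64(0.06), np.int64(45)), (np.float64(0.064), np.int64(41)), (np.float64(0.068), np.int64(41)), (np.float64(0.072), np.int64(21)), (np.float64(0.084), np.int64(18)), (np.float64(0.088), np.int64(20)), (np.float64(0.092), np.int64(20)), (np.float64(0.104), np.int64(17)), (np.float64(0.112), np.int64(41)), (np.float64(0.116), np.int64(20)), (np.float64(0.164), np.int64(18))]
ext [(np.float64(0.004), np.int64(499)), (np.float64(0.008), np.int64(465)), (np.float64(0.012), 
[... 4287 characters left out ...]
    7   10   11   12  169  169   11    5   12   12    2    1   -1    1    1
   0   -5    0    0    0    7   11    9   13   14   12   10    8   11  165  166   10   15    9   10    1    0 1432    1    0
  -1   -1   -2   -6   -1    1   -2   -1   -1   -5   -1   -1    8   10   14   10   13   11    9   -1    6    4    2    2    4
   2    3    0    5    0    4    3   -2   -2   -1    2    6   -1    0    6   -1    0    0    0   -1    0    0   -3    3   -5
  -2   -5   -4    0   -1    0    1   -4    0    1    5    2   -2    0    5   -4    1   -2   -2    3    7    1    0   -3    2
  -6    0   -1    4   -4   -2    2    0   -1   -2    2    0    3    1   -4    1    0   -1    1    1    0   -4    4   -1    0
```

```bash
python3 - <<'E'
from h import *
np.set_printoptions(precision=3,suppress=True)
p,d=load("top");W=world("top",d);g=p.astype(int)
# rest foot: grey top at z ~.01 ; blobs minAreaRect
sat=p.max(2).astype(int)-p.min(2)
for nm,(u0,u1,v0,v1) in {"rest":(195,245,165,220),"ext":(295,410,120,215)}.items():
    m=np.zeros(p.shape[:2],np.uint8); m[v0:v1,u0:u1]=((W[v0:v1,u0:u1,2]>0.003))
    m=cv2.morphologyEx(m,cv2.MORPH_OPEN,np.ones((2,2)))
    cs,_=cv2.findContours(m,0,1); c=max(cs,key=cv2.contourArea); print(nm,cv2.contourArea(c),cv2.minAreaRect(c))
    v=cv2.resize((p[v0:v1,u0:u1,::-1]*(0.4+0.6*m[v0:v1,u0:u1,None])).astype(np.uint8),None,fx=6,fy=6,interpolation=0); cv2.imwrite(f"pics/mask_{nm}.png",v)
E
```

```text
rest 1175.0 ((220.14495849609375, 193.83450317382812), (33.34884262084961, 41.42477035522461), 10.954063415527344)
ext 6414.5 ((353.0, 164.5), (87.0, 114.0), 90.0)
```

```bash
cat >> h.py <<'E'
def ray(n,uv,z):
    f,cx,cy,T=K(n); uv=np.atleast_2d(uv).astype(float)
    D=np.c_[(uv[:,0]-cx)/f,(uv[:,1]-cy)/f,np.ones(len(uv))]@T[:3,:3]; o=-T[:3,:3].T@T[:3,3]
    return o+D*((z-o[2])/D[:,2])[:,None]
def redmask(p):
    hsv=cv2.cvtColor(p,cv2.COLOR_RGB2HSV); return (cv2.inRange(hsv,(0,140,60),(9,255,255))|cv2.inRange(hsv,(170,140,60),(180,255,255)))>0
E
python3 - <<'E'
from h import *
np.set_printoptions(precision=4,suppress=True)
c=np.array([(147,210),(290,230),(262,428),(115,408)])/5+[180,130]-0.4
P=ray("top",c,0.010); print(P)
for i in range(4):
    e=P[(i+1)%4]-P[i]; print(np.linalg.norm(e),np.degrees(np.arctan2(e[1],e[0])))
print("rest centre",P.mean(0))
c=np.array([(182,338),(315,540),(355,225)])/5+[270,100]-0.4
P=ray("top",c,0.012); print(P)
for a,b in((0,1),(0,2)):
    e=P[b]-P[a]; print(np.linalg.norm(e),np.degrees(np.arctan2(e[1],e[0])))
# ears in scene
p,d=load("scene");W=world("scene",d);m=redmask(p)
for nm,(u0,u1,v0,v1) in {"low":(310,331,205,228),"high":(343,363,197,219)}.items():
    mm=np.zeros(m.shape,np.uint8);mm[v0:v1,u0:u1]=m[v0:v1,u0:u1]
    cs,_=cv2.findContours(mm,0,1);q=max(cs,key=cv2.contourArea); print(nm,mm.sum(),cv2.minAreaRect(q),cv2.boxPoints(cv2.minAreaRect(q)).tolist())
    er=cv2.erode(mm,np.ones((3,3)))>0
    X=W[er]; X=X[np.abs(X[:,2]-np.median(X[:,2]))<0.04]
    md=X.mean(0); u,s,vt=np.linalg.svd(X-md); print(len(X),"centroid",md,"normal",vt[2],"sd",s/np.sqrt(len(X)))
    o=cv2.resize(p[v0-8:v1+8,u0-8:u1+8,::-1],None,fx=12,fy=12,interpolation=0);cv2.imwrite(f"pics/ear_{nm}.png",o)
E
```

```text
[[0.5703 0.2819 0.01  ]
 [0.5601 0.196  0.01  ]
 [0.4413 0.2095 0.01  ]
 [0.4512 0.2969 0.01  ]]
0.08653154495698032 -96.76617897721685
0.11951695679927049 173.5338750166388
0.088042626791627 83.53793162732548
0.11998587838691793 -7.188283960386063
rest centre [0.5057 0.2461 0.01  ]
[[ 0.5897 -0.008   0.012 ]
 [ 0.4704 -0.0879  0.012 ]
 [ 0.6608 -0.1113  0.012 ]]
0.14360525068452615 -146.19808780698654
0.12543668160845395 -55.47960311080175
low 212 ((319.9000549316406, 215.30001831054688), (17.441329956054688, 13.86362075805664), 63.43495178222656) [[309.800048828125, 210.6000213623047], [322.2000732421875, 204.40000915527344], [330.00006103515625, 220.00001525878906], [317.60003662109375, 226.2000274658203]]
143 centroid [ 0.5235 -0.0526  0.1255] normal [ 0.5716  0.7439 -0.3463] sd [0.0085 0.0065 0.0048]
high 184 ((352.5000305175781, 207.49998474121094), (17.06983757019043, 11.817580223083496), 66.80140686035156) [[343.7069396972656, 201.9827423095703], [354.5690002441406, 197.3275604248047], [361.2931213378906, 213.01722717285156], [350.4310607910156, 217.6724090576172]]
119 centroid [ 0.5592 -0.1071  0.1624] normal [-0.8706 -0.4896  0.0485] sd [0.0083 0.0057 0.0027]
```

```bash
python3 - <<'E'
from h import *
a=cv2.imread("pics/ear_low.png");b=cv2.imread("pics/ear_high.png");h=max(a.shape[0],b.shape[0])
f=lambda x:cv2.copyMakeBorder(x,0,h-x.shape[0],0,10,0)
p,_=load("top");
o=np.hstack([f(a),f(b)]);cv2.imwrite("pics/ears.png",cv2.resize(o,None,fx=.85,fy=.85))
cv2.imwrite("pics/earstop.png",cv2.resize(p[160:200,312:362,::-1],None,fx=14,fy=14,interpolation=0))
E
```

```text
(no output)
```

View pics/ears.png

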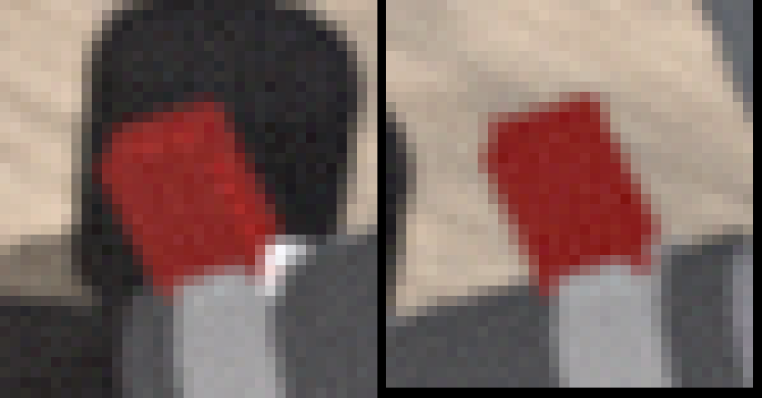

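View pics/earstop.png

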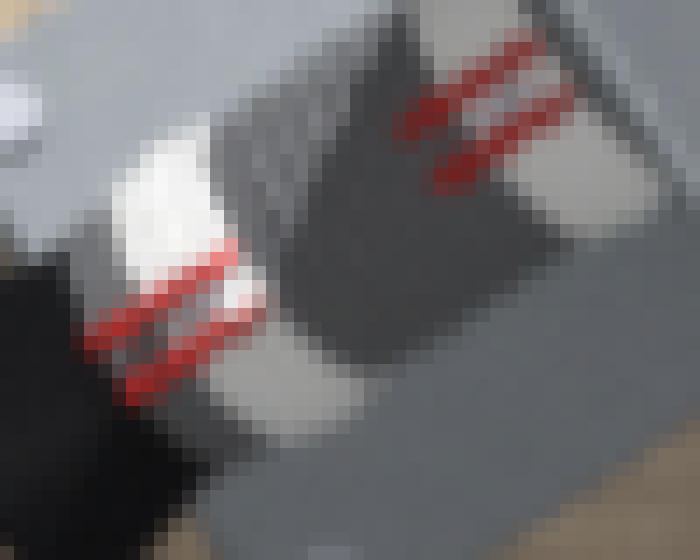

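```bash
python3 - <<'E'
from h import *
np.set_printoptions(precision=4,suppress=True)
a=np.radians(-56.2); X=np.array([np.cos(a),np.sin(a),0]);Y=np.array([-np.sin(a),np.cos(a),0]);Zv=np.array([0,0,1])
up=-np.sin(np.pi/6)*X+np.cos(np.pi/6)*Zv; pipe=np.cos(np.pi/6)*X+.5*Zv
p,d=load("scene");W=world("scene",d);m=redmask(p)
meas={"low":[(319.4,185.6),(329.1,179.3)],"high":[(342,170.4),(350.9,164.6)]}
for nm,c in {"low":(319.9,215.3),"high":(352.5,207.4)}.items():
    F=W[int(c[1])-4:int(c[1])+6,int(c[0])-3:int(c[0])+5].reshape(-1,3); dd=d[int(c[1])-4:int(c[1])+6,int(c[0])-3:int(c[0])+5].ravel()
    dm=np.median(dd[dd>0]); f,cx,cy,T=K("scene")
    Pc=np.array([(c[0]-cx)/f*dm,(c[1]-cy)/f*dm,dm]); F=T[:3,:3].T@(Pc-T[:3,3])
    M=F+0.0075*Y
    print(nm,"face",F,"mid",M, "depth",dm,dd[dd>0].std())
    cor=[M+s*.018*up+t*.012*pipe+w*.006*Y for s in(-1,1) for t in(-1,1) for w in (-1,1)]
    q=proj("top",cor); print(" top pred: M",proj("top",M)," ends", proj("top",[M+.018*up-.012*pipe,M-.018*up+.012*pipe]), "meas",meas[nm])
    cor=[F+s*.018*up+t*.012*pipe for s,t in((1,-1),(1,1),(-1,1),(-1,-1))]
    print(" scene pred corners",proj("scene",cor).round(1).tolist())
E
```

```text
low face [ 0.5221 -0.0546  0.1271] mid [ 0.5283 -0.0504  0.1271] depth 0.90375566 0.0039524483
 top pred: M [[325.7487 183.004 ]]  ends [[320.3115 186.3683]
 [331.0981 179.694 ]] meas [(319.4, 185.6), (329.1, 179.3)]
 scene pred corners [[311.4, 209.8], [321.5, 207.0], [328.4, 220.9], [318.3, 223.4]]
high face [ 0.5591 -0.1078  0.1619] mid [ 0.5654 -0.1036  0.1619] depth 0.8680311 0.0039327294
 top pred: M [[347.6146 168.0771]]  ends [[342.2313 171.3963]
 [352.909  164.8127]] meas [(342, 170.4), (350.9, 164.6)]
 scene pred corners [[343.7, 201.6], [354.6, 198.6], [361.4, 213.2], [350.5, 215.9]]
```

```bash
python3 - <<'E'
from h import *
np.set_printoptions(precision=4,suppress=True)
a=np.radians(-6.7); X=np.array([np.cos(a),np.sin(a),0]);Y=np.array([-np.sin(a),np.cos(a),0]);Zv=np.array([0,0,1])
u=-.5*X+np.cos(np.pi/6)*Zv; nrm=np.cos(np.pi/6)*X+.5*Zv
O=np.array([.5057,.2461,0])
for sx in(-.005,0,.005):
    S=O+sx*X+.075*Zv
    print(sx,"pivot",proj("top",S+.009*nrm),proj("scene",S+.009*nrm))
    for y in(-1,1):
        # pad: outer top edge box centre approx
        pts=[S+z*u+y*.0285*Y+ x*nrm for z in(.059,.111) for x in(-.01,.01)]
        print("  pad",y,"top",proj("top",pts).round(1).tolist(),"scene",proj("scene",pts).round(1).tolist())
for n,b in(("top",(190,240,185,220)),("scene",(205,240,140,185))):
    p,d=load(n);hsv=cv2.cvtColor(p,cv2.COLOR_RGB2HSV);m=(cv2.inRange(hsv,(103,120,50),(130,255,255))>0)
    z=np.zeros(m.shape,np.uint8);z[b[2]:b[3],b[0]:b[1]]=m[b[2]:b[3],b[0]:b[1]]
    k,l,s,c=cv2.connectedComponentsWithStats(z)
    for i in range(1,k):
        if s[i,4]>8:print(n,s[i],c[i])
    cv2.imwrite(f"pics/pl_{n}.png",cv2.resize(p[b[2]-5:b[3]+5,b[0]-5:b[1]+10,::-1],None,fx=10,fy=10,interpolation=0))
E
```

```text
-0.005 pivot [[218.7012 189.777 ]] [[236.583  180.3023]]
  pad -1 top [[225.4, 206.0], [226.1, 199.5], [222.9, 214.4], [223.6, 207.7]] scene [[225.5, 175.0], [231.6, 170.0], [215.6, 161.2], [221.9, 156.1]]
  pad 1 top [[204.8, 203.2], [205.4, 196.6], [201.6, 211.4], [202.1, 204.6]] scene [[216.0, 165.9], [221.9, 161.1], [206.2, 152.4], [212.3, 147.5]]
0 pivot [[218.9611 188.0419]] [[238.2356 179.8776]]
  pad -1 top [[225.7, 204.2], [226.4, 197.6], [223.2, 212.6], [223.9, 205.8]] scene [[227.3, 174.5], [233.3, 169.6], [217.5, 160.8], [223.7, 155.7]]
  pad 1 top [[205.1, 201.4], [205.7, 194.8], [201.9, 209.6], [202.4, 202.8]] scene [[217.8, 165.5], [223.6, 160.7], [208.0, 152.0], [214.0, 147.1]]
0.005 pivot [[219.2207 186.3083]] [[239.8819 179.4545]]
  pad -1 top [[225.9, 202.4], [226.6, 195.8], [223.5, 210.7], [224.2, 203.9]] scene [[229.0, 174.1], [235.1, 169.1], [219.3, 160.4], [225.5, 155.3]]
  pad 1 top [[205.4, 199.6], [205.9, 192.9], [202.1, 207.7], [202.7, 200.9]] scene [[219.5, 165.1], [225.3, 160.3], [209.8, 151.6], [215.8, 146.7]]
top [201 195   6  14  50] [203.42 201.48]
top [223 198   5  15  51] [224.6667 204.6078]
scene [209 149  19  17 140] [217.5286 157.5929]
scene [223 168  10   7  25] [228.24 171.28]
```

View pics/pl_scene.png

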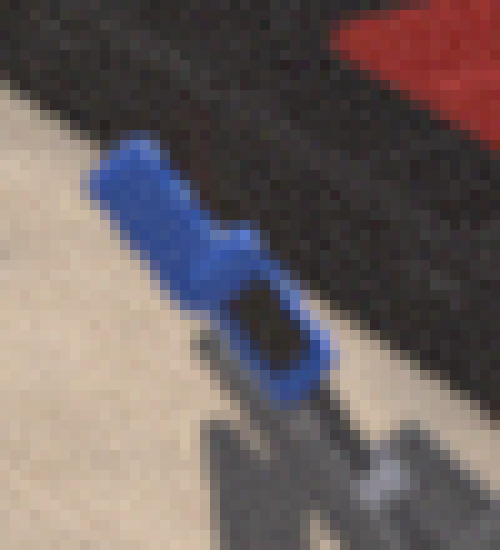

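View pics/pl_top.png

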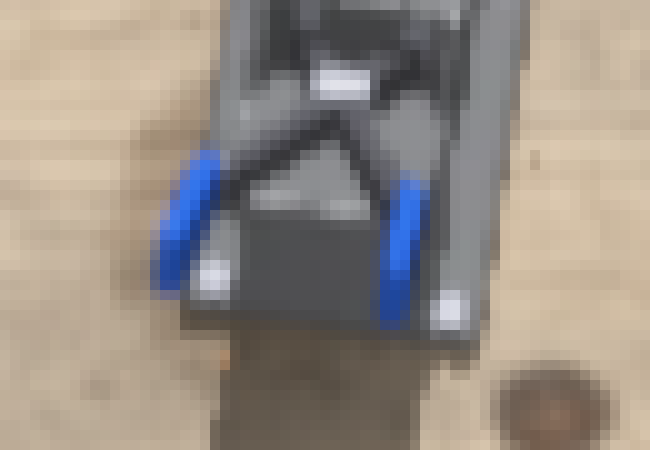

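```bash
cat >> h.py <<'E'
from scipy.linalg import logm,expm
Zv=np.array([0,0,1.])
def frame(az,t):
    """tool frame: x = local Y, z tilted t deg from down towards local X(az deg)"""
    a=np.radians(az);X=np.array([np.cos(a),np.sin(a),0]);Y=np.array([-np.sin(a),np.cos(a),0])
    t=np.radians(t); z=-np.cos(t)*Zv+np.sin(t)*X; return np.c_[Y,np.cross(z,Y),z]
def axes(az):
    a=np.radians(az);X=np.array([np.cos(a),np.sin(a),0]);Y=np.array([-np.sin(a),np.cos(a),0])
    return X,Y,-.5*X+np.cos(np.pi/6)*Zv,np.cos(np.pi/6)*X+.5*Zv   # X,Y,pliers up,pipe/normal
def T4(Rm,p):
    T=np.eye(4);T[:3,:3]=Rm;T[:3,3]=p;return T
def cur():
    o=ctrl.get_obs();w,x,y,z=o['eef_rot'];return T4(R.from_quat([x,y,z,w]).as_matrix(),o['eef_pos'])
def plan(A,B,N,nd=4):
    """constant-twist row taking A to B in N rows"""
    D=np.real(logm(np.linalg.inv(A)@B))/N; E=expm(D)
    r=np.r_[E[:3,3],R.from_matrix(E[:3,:3]).as_rotvec()].round(nd)
    T=A.copy();pts=[]
    for i in range(N): T=T@T4(R.from_rotvec(r[3:]).as_matrix(),r[:3]);pts.append(T[:3,3].round(3).tolist())
    print("N",N,"row",r.tolist(),"mm/row",round(1000*np.linalg.norm(r[:3]),1),"deg/row",round(np.degrees(np.linalg.norm(r[3:])),2))
    print("  end err mm",(1000*(T[:3,3]-B[:3,3])).round(1),"rot err",np.degrees(np.linalg.norm(R.from_matrix(T[:3,:3].T@B[:3,:3]).as_rotvec())).round(2),"path",pts)
    return T
SEAT=np.array([.5067,.2461,.075]);RAZ=-6.7;EAZ=-56.2
MLOW=np.array([.5300,-.0493,.127]);MHIGH=np.array([.567,-.1025,.162])
E
python3 - <<'E'
from h import *
np.set_printoptions(precision=4,suppress=True)
X,Y,u,n=axes(RAZ);Rt=frame(RAZ,45);g=SEAT+.085*u
G=T4(Rt,g-.003*Rt[:,2]);print("grip",g,"tcp",G[:3,3])
S=T4(Rt,G[:3,3]-.10*Rt[:,2]);print("standby",S[:3,3])
plan(cur(),S,10);plan(cur(),S,15)
# hanging things: points above z .2 near the work
for k in("scene","top"):
    p,d=load(k);W=world(k,d);q=W[(W[...,0]>.3)&(W[...,0]<.9)&(W[...,1]>-.3)&(W[...,1]<.35)&(W[...,2]>.36)&(W[...,2]<.75)]
    H=np.round(q/.04).astype(int);vv,c=np.unique(H,axis=0,return_counts=True);vv=vv[c>6]*.04
    print(k,len(vv), "min x",vv[:,0].min()); print(vv[np.argsort(vv[:,0])][:25].round(2).tolist())
E
```

```text
grip [0.4645 0.2511 0.1486] tcp [0.4624 0.2513 0.1507]
standby [0.3922 0.2596 0.2214]
N 10 row [-0.0242, 0.0273, 0.0136, -0.0784, 0.006, -0.014] mm/row 38.9 deg/row 4.58
  end err mm [ 0.1  0.3 -0.5] rot err 0.04 path [[0.17, 0.524, 0.242], [0.192, 0.494, 0.23], [0.214, 0.463, 0.221], [0.238, 0.433, 0.214], [0.263, 0.404, 0.209], [0.288, 0.374, 0.207], [0.314, 0.345, 0.206], [0.34, 0.316, 0.209], [0.366, 0.288, 0.214], [0.392, 0.26, 0.221]]
N 15 row [-0.0162, 0.0181, 0.0093, -0.0523, 0.004, -0.0093] mm/row 26.0 deg/row 3.05
  end err mm [ 0.8 -0.2 -0.3] rot err 0.03 path [[0.163, 0.534, 0.246], [0.177, 0.514, 0.238], [0.192, 0.494, 0.23], [0.207, 0.473, 0.224], [0.222, 0.453, 0.218], [0.238, 0.433, 0.214], [0.255, 0.413, 0.21], [0.271, 0.393, 0.208], [0.288, 0.374, 0.207], [0.306, 0.354, 0.206], [0.323, 0.335, 0.207], [0.34, 0.316, 0.209], [0.358, 0.297, 0.212], [0.375, 0.278, 0.216], [0.393, 0.259, 0.221]]
scene 118 min x 0.52
[[0.52, -0.16, 0.36], [0.56, -0.28, 0.52], [0.56, -0.28, 0.56], [0.56, -0.24, 0.52], [0.56, -0.24, 0.56], [0.56, -0.2, 0.48], [0.56, -0.2, 0.52], [0.56, -0.2,
[... 197 characters left out ...]
0.56, -0.08, 0.4], [0.56, -0.08, 0.44], [0.56, -0.08, 0.48], [0.56, -0.08, 0.52], [0.56, -0.04, 0.48], [0.56, -0.04, 0.52], [0.56, -0.04, 0.56], [0.56, 0.0, 0.48]]
top 261 min x 0.52
[[0.52, -0.16, 0.36], [0.52, -0.12, 0.36], [0.56, -0.28, 0.52], [0.56, -0.28, 0.56], [0.56, -0.28, 0.6], [0.56, -0.28, 0.64], [0.56, -0.28, 0.68], [0.56, -0.24, 0.52], [0.56, -0.24, 0.56], [0.56, -0.24, 0.6], [0.56, -0.2, 0.52], [0.56, -0.2, 0.56], [0.56, -0.2, 0.6], [0.56, -0.16, 0.36], [0.56, -0.16, 0.4], [0.56, -0.16, 0.44], [0.56, -0.16, 0.48], [0.56, -0.16, 0.52], [0.56, -0.16, 0.56], [0.56, -0.16, 0.6], [0.56, -0.16, 0.64], [0.56, -0.12, 0.36], [0.56, -0.12, 0.44], [0.56, -0.12, 0.48], [0.56, -0.12, 0.56]]
```

```bash
R='[-0.0162,0.0181,0.0093,-0.0523,0.004,-0.0093,-1]'; python3 -m pendant '[[[-0.0162,0.0181,0.0093,-0.0523,0.004,-0.0093,-1],[-0.0162,0.0181,0.0093,-0.0523,0.004,-0.0093,-1],[-0.0162,0.0181,0.0093,-0.0523,0.004,-0.0093,-1],[-0.0162,0.0181,0.0093,-0.0523,0.004,-0.0093,-1],[-0.0162,0.0181,0.0093,-0.0523,0.004,-0.0093,-1],[-0.0162,0.0181,0.0093,-0.0523,0.004,-0.0093,-1],[-0.0162,0.0181,0.0093,-0.0523,0.004,-0.0093,-1],[-0.0162,0.0181,0.0093,-0.0523,0.004,-0.0093,-1],[-0.0162,0.0181,0.0093,-0.0523,0.004,-0.0093,-1],[-0.0162,0.0181,0.0093,-0.0523,0.004,-0.0093,-1]]]'; python3 - <<'E'
from h import *
np.set_printoptions(precision=4,suppress=True)
print(ctrl.get_obs()['q'])
X,Y,u,n=axes(RAZ);Rt=frame(RAZ,45);g=SEAT+.085*u
plan(cur(),T4(Rt,g-.103*Rt[:,2]),6)
E
```

```text
time_s: 1.1
eef_pos: [0.306, 0.3537, 0.2065]
eef_rot: [0.194, 0.738, 0.623, 0.173]
wrist_force: [0.2, -0.6, 0.6]
opening: 0.998
[ 0.8737 -0.1017  2.0944 -0.5597  0.9328 -0.2382]
N 6 row [-0.0134, 0.0149, 0.0077, -0.0432, 0.0031, -0.0078] mm/row 21.5 deg/row 2.52
  end err mm [ 0.3  0.2 -0. ] rot err 0.02 path [[0.32, 0.338, 0.207], [0.335, 0.322, 0.208], [0.349, 0.306, 0.211], [0.364, 0.291, 0.213], [0.378, 0.275, 0.217], [0.392, 0.26, 0.221]]
```

```bash
python3 -m pendant '[[[-0.0134,0.0149,0.0077,-0.0432,0.0031,-0.0078,-1],[-0.0134,0.0149,0.0077,-0.0432,0.0031,-0.0078,-1],[-0.0134,0.0149,0.0077,-0.0432,0.0031,-0.0078,-1],[-0.0134,0.0149,0.0077,-0.0432,0.0031,-0.0078,-1],[-0.0134,0.0149,0.0077,-0.0432,0.0031,-0.0078,-1],[-0.0134,0.0149,0.0077,-0.0432,0.0031,-0.0078,-1],[0,0,0,0,0,0,-1]]]'; cat > kin.py <<'E'
import numpy as np,json
from scipy.spatial.transform import Rotation as R
from scipy.optimize import least_squares
def fk(q,p):
    off,h,L1,e,L2,d6,a1=p
    A=R.from_euler('z',q[0]);P=A.apply([a1,off,h])
    A=A*R.from_euler('y',q[1]);P=P+A.apply([0,0,L1])
    A=A*R.from_euler('y',q[2]);P=P+A.apply([e,0,L2])
    A=A*R.from_euler('z',q[3]*S4)*R.from_euler('y',q[4])*R.from_euler('z',q[5]*S6)
    return P+A.apply([0,0,d6]),A
S4=1;S6=1
E
python3 - <<'E'
import kin
from h import *
np.set_printoptions(precision=4,suppress=True)
o=ctrl.get_obs();print(o['time_s'],o['q'],o['eef_pos'])
C=[([1.09969913,.181578013,1.60800191,0,1.3538,-.20633],[.1502328,.55449927,.25536627],[.0003875,.794255,.6075836,-.000806]),
([ 0.8737,-0.1017,2.0944,-0.5597,0.9328,-0.2382],[.306,.3537,.2065],[.194,.738,.623,.173]),(o['q'],o['eef_pos'],o['eef_rot'])]
for s4 in(1,-1):
  for s6 in(1,-1):
    kin.S4=s4;kin.S6=s6
    print(s4,s6,[np.degrees((kin.fk(q,[0]*7)[1].inv()*R.from_quat([w[1],w[2],w[3],w[0]])).as_rotvec()).round(1).tolist() for q,p,w in C])
E
```

```text
time_s: 1.8
eef_pos: [0.3923, 0.259, 0.2211]
eef_rot: [0.286, 0.691, 0.613, 0.253]
wrist_force: [-0.3, 1.2, 0.1]
opening: 0.998
1.8 [ 0.6357 -0.2313  2.2756 -0.8849  0.6758 -0.2214] [0.3923 0.259  0.2211]
1 1 [[0.0, -0.0, 180.0], [-0.0, -0.0, 180.0], [0.0, 0.0, -180.0]]
1 -1 [[0.0, -0.0, 156.4], [-0.0, 0.0, 152.7], [-0.0, -0.0, 154.6]]
-1 1 [[0.0, -0.0, 180.0], [15.2, -62.5, 127.8], [14.1, -62.6, 84.0]]
-1 -1 [[0.0, -0.0, 156.4], [-0.0, -58.9, 103.4], [-0.0, -61.1, 61.3]]
```

```bash
cat >> kin.py <<'E'
def fk6(q,p): 
    P,A=fk(q,p); return P,A*R.from_euler('z',np.pi)
LO=np.array([-2.99,-.89,.3,-1.14,0,-3.12]);HI=np.array([2.99,2.07,2.58,4.28,2.63,3.12])
def ik(Rm,pos,p,q0s):
    best=None
    for q0 in q0s:
        def f(q):
            P,A=fk6(q,p); return np.r_[(P-pos)*5,(A.inv()*R.from_matrix(Rm)).as_rotvec()]
        s=least_squares(f,np.clip(q0,LO+.01,HI-.01),bounds=(LO,HI))
        if best is None or s.cost<best.cost-1e-9: best=s
    return best.x,np.sqrt(2*best.cost)
E
python3 - <<'E'
import kin
from h import *
from scipy.optimize import least_squares
np.set_printoptions(precision=4,suppress=True)
o=ctrl.get_obs()
C=[([1.09969913,.181578013,1.60800191,0,1.3538,-.20633],[.1502328,.55449927,.25536627]),
([ 0.8737,-0.1017,2.0944,-0.5597,0.9328,-0.2382],[.306,.3537,.2065]),(o['q'],o['eef_pos'])]
f=lambda p:np.concatenate([(kin.fk(q,p)[0]-x) for q,x in C]+[0.02*(np.array(p)[[6,3]])])
s=least_squares(f,[.118,.3,.45,0,.45,.25,0]);print(s.x,s.fun*1000)
E
```

```text
[ 0.118   0.2607  0.4595  0.0547  0.504   0.2944 -0.0004] [-0.231  -0.0943 -0.0392  0.4145  0.3868  0.2785 -0.2451 -0.297  -0.2392
 -0.0087  1.0948]
```

```bash
python3 - <<'E'
import kin
from h import *
np.set_printoptions(precision=3,suppress=True)
p=[.118,.2607,.4595,.0547,.504,.2944,0]
q0s=[[.4,0,2,-.6,.8,-.2],[.2,.3,1.6,-.5,1.2,-.5],[0,.3,1.6,-1,.8,0.5],[0.5,.3,1.6,2.5,.8,-2.5],[-.2,0,2,2,1,-2],[-.2,0,2,2,1,2]]
for flip in(0,1):
  for t in(-10,0,8,15,30):
    for nm,az,orig in(("rest",RAZ,SEAT),("low",EAZ,MLOW),("high",EAZ,MHIGH)):
        X,Y,u,n=axes(az);Rt=frame(az,30+t);g=orig+(.085 if nm=="rest" else .130)*u
        if flip: Rt=Rt@np.diag([-1,-1,1.])
        q,e=kin.ik(Rt,g-.003*Rt[:,2],p,q0s); print(flip,t,nm,q,"err",round(e,4))
E
```

```text
0 -10 rest [ 0.36   0.04   2.036 -0.228  0.766 -0.953] err 0.0
0 -10 low [-0.066 -0.077  1.945 -0.313  1.076 -0.534] err 0.0
0 -10 high [-0.175 -0.04   1.836 -0.278  1.115 -0.671] err 0.0
0 0 rest [ 0.415  0.     2.13  -0.465  0.6   -0.707] err 0.0
0 0 low [ 0.025 -0.092  2.006 -0.527  0.996 -0.325] err 0.0
0 0 high [-0.097 -0.071  1.911 -0.476  1.005 -0.488] err 0.0
0 8 rest [ 0.462 -0.009  2.199 -0.777  0.501 -0.383] err 0.0
0 8 low [ 0.097 -0.084  2.05  -0.723  0.962 -0.13 ] err 0.0
0 8 high [-0.034 -0.079  1.968 -0.666  0.942 -0.307] err 0.0
0 15 rest [ 0.503  0.002  2.252 -1.14   0.467 -0.007] err 0.0032
0 15 low [ 0.158 -0.063  2.086 -0.903  0.958  0.052] err 0.0
0 15 high [ 0.02  -0.073  2.015 -0.853  0.912 -0.125] err 0.0
0 30 rest [0.569 0.105 2.364 4.28  0.627 0.886] err 0.0392
0 30 low [ 0.248  0.006  2.109 -1.14   1.037  0.309] err 0.0907
0 30 high [ 0.099 -0.034  2.068 -1.14   0.939  0.163] err 0.0801
1 -10 rest [ 0.36   0.04   2.036 -0.228  0.766  2.189] err 0.0
1 -10 low [-0.066 -0.077  1.945 -0.313  1.076  2.607] err 0.0
1 -10 high [-0.175 -0.04   1.836 -0.278  1.115  2.471] err 0.0
1 0 rest [ 0.415  0.     2.13  -0.465  0.6    2.435] err 0.0
1 0 low [ 0.025 -0.092  2.006 -0.527  0.996  2.816] err 0.0
1 0 high [-0.097 -0.071  1.911 -0.476  1.005  2.653] err 0.0
1 8 rest [ 0.462 -0.009  2.199 -0.777  0.501  2.758] err 0.0
1 8 low [ 0.097 -0.084  2.05  -0.723  0.962  3.011] err 0.0
1 8 high [-0.034 -0.079  1.968 -0.666  0.942  2.835] err 0.0
1 15 rest [ 0.5    0.     2.251 -1.129  0.466  3.12 ] err 0.0069
1 15 low [ 0.158 -0.063  2.086 -0.903  0.958 -3.09 ] err 0.0
1 15 high [ 0.02  -0.073  2.015 -0.853  0.912  3.017] err 0.0
1 30 rest [ 0.569  0.105  2.364  4.28   0.627 -2.256] err 0.0392
1 30 low [ 0.248  0.006  2.109 -1.14   1.037 -2.833] err 0.0907
1 30 high [ 0.099 -0.034  2.068 -1.14   0.939 -2.979] err 0.0801
```

```bash
python3 - <<'E'
from h import *
X,Y,u,n=axes(RAZ);Rt=frame(RAZ,35);g=SEAT+.085*u
B=T4(Rt,g-.09*Rt[:,2]); T=plan(cur(),B,5,3)
plan(T,T4(Rt,g),5,3)
E
```

```text
N 5 row [0.0, 0.003, 0.003, 0.035, 0.0, -0.0] mm/row 4.2 deg/row 2.01
  end err mm [ 0.1 -0.6 -2.8] rot err 0.2 path [[0.397, 0.259, 0.221], [0.401, 0.258, 0.221], [0.405, 0.258, 0.221], [0.409, 0.257, 0.22], [0.413, 0.257, 0.22]]
N 5 row [0.0, 0.0, 0.018, -0.0, 0.0, -0.0] mm/row 18.0 deg/row 0.0
  end err mm [-0.1 -0.7 -2.9] rot err 0.2 path [[0.423, 0.255, 0.205], [0.434, 0.254, 0.19], [0.444, 0.253, 0.175], [0.454, 0.252, 0.16], [0.464, 0.25, 0.146]]
```

```bash
python3 -m pendant '[[[0,0.0026,0.0026,0.035,0,0,-1],[0,0.0026,0.0026,0.035,0,0,-1],[0,0.0026,0.0026,0.035,0,0,-1],[0,0.0026,0.0026,0.035,0,0,-1],[0,0.0026,0.0026,0.035,0,0,-1],[0,0,0.02,0,0,0,-1],[0,0,0.02,0,0,0,-1],[0,0,0,0,0,0,-1]]]'; python3 - <<'E'
from h import *
np.set_printoptions(precision=4,suppress=True)
print(ctrl.get_obs()['q'])
X,Y,u,n=axes(RAZ);Rt=frame(RAZ,35);g=SEAT+.085*u
plan(cur(),T4(Rt,g),4)
snap("1");crop("scene","1",180,300,90,215,5);crop("top","1",160,280,130,250,5)
E
```

```text
time_s: 2.6
eef_pos: [0.4324, 0.2555, 0.1853]
eef_rot: [0.223, 0.714, 0.634, 0.197]
wrist_force: [-1.1, -0.9, -0.8]
opening: 1.003
[ 0.4895 -0.1037  2.1756 -0.5791  0.637  -0.5673]
N 4 row [-0.0001, 0.0014, 0.0121, -0.0016, 0.0005, -0.0001] mm/row 12.2 deg/row 0.1
  end err mm [-0.2  0.2  0.1] rot err 0.01 path [[0.44, 0.254, 0.176], [0.448, 0.253, 0.167], [0.456, 0.252, 0.158], [0.464, 0.251, 0.149]]
```

View pics/scene1_c.png

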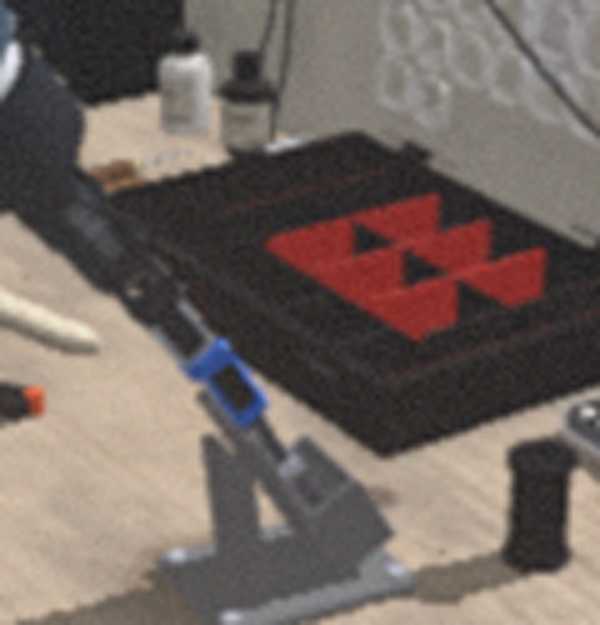

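View pics/top1_c.png

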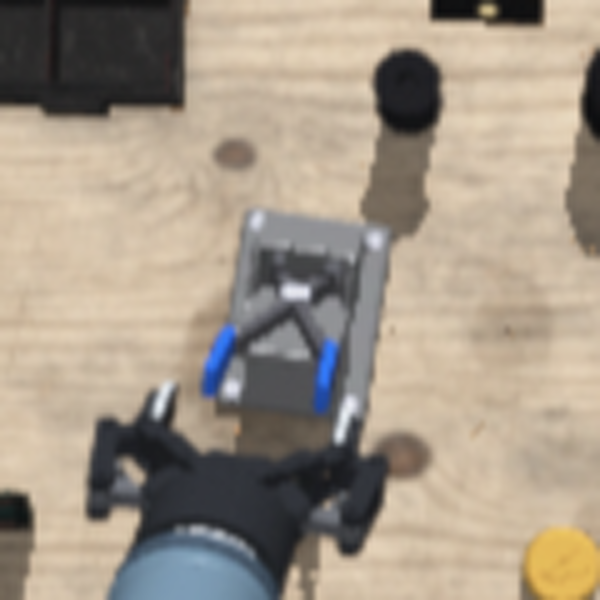

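```bash
python3 - <<'E'
from h import *
p,_=load("top","1")
cv2.imwrite("pics/f1.png",cv2.resize(p[190:225,175:240,::-1],None,fx=12,fy=12,interpolation=0))
T=cur();
for z in(.008,.012,.02):
  for s in(-1,1):
    print(z,s,proj("top",T[:3,3]+T[:3,:3]@[s*.0425,0,z]).round(2))
E
```

```text
0.008 -1 [[227.36 214.82]]
0.008 1 [[195.14 210.28]]
0.012 -1 [[227.55 214.03]]
0.012 1 [[195.43 209.5 ]]
0.02 -1 [[227.95 212.47]]
0.02 1 [[196.   207.97]]
```

View pics/f1.png

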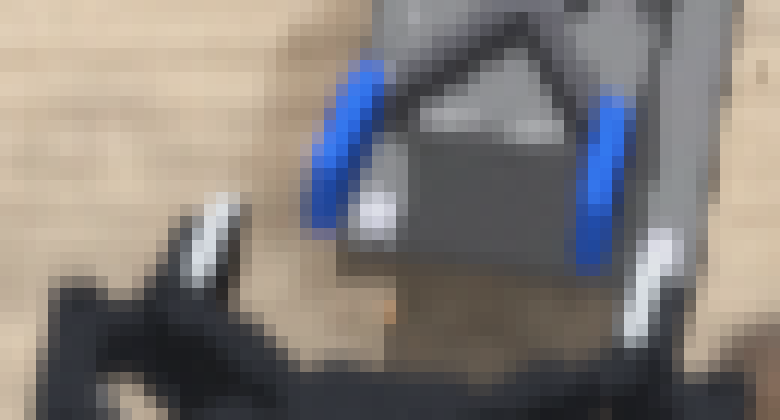

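```bash
python3 -m pendant '[[[-0.0005,0.0014,0.0121,0,0,0,-1],[-0.0005,0.0014,0.0121,0,0,0,-1],[-0.0005,0.0014,0.0121,0,0,0,-1],[0,0.0014,0.0121,0,0,0,-1],[0,0,0,0,0,0,-1]]]'; python3 - <<'E'
from h import *
np.set_printoptions(precision=4,suppress=True)
print(ctrl.get_obs()['q'])
snap("2");crop("scene","2",180,300,90,215,5);crop("top","2",180,250,160,230,8)
E
```

```text
time_s: 3.2
eef_pos: [0.4652, 0.2504, 0.1502]
eef_rot: [0.224, 0.713, 0.634, 0.199]
wrist_force: [0.3, -0.2, 0.4]
opening: 0.997
[ 0.4385  0.0174  2.1506 -0.6385  0.5303 -0.5292]
```

View pics/scene2_c.png

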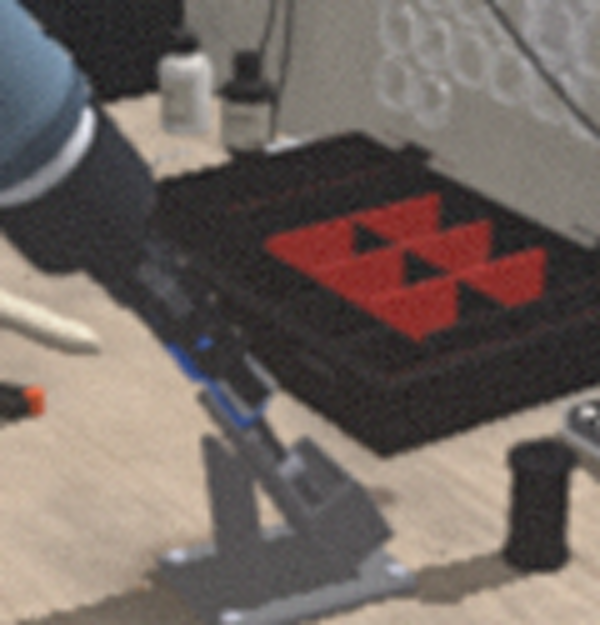

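View pics/top2_c.png

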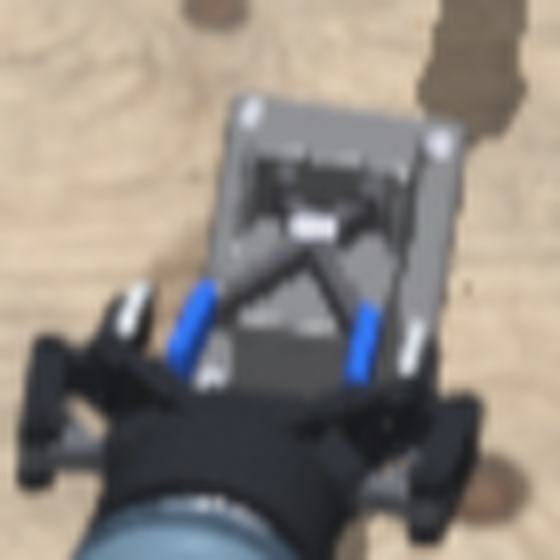

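```bash
python3 -m pendant '[[[0,0,0,0,0,0,-0.6],[0,0,0,0,0,0,-0.5],[0,0,0,0,0,0,-0.39],[0,0,0,0,0,0,-0.39],[0,0,0,0,0,0,-0.39],[0,0,0,0,0,0,-0.39]]]'; python3 - <<'E'
from h import *
snap("3");crop("scene","3",180,300,90,215,5);crop("top","3",180,250,160,230,8)
E
```

```text
time_s: 3.9
eef_pos: [0.4658, 0.2518, 0.1535]
eef_rot: [0.224, 0.712, 0.634, 0.201]
wrist_force: [-7.2, 0.5, 11.9]
opening: 0.695
```

View pics/scene3_c.png

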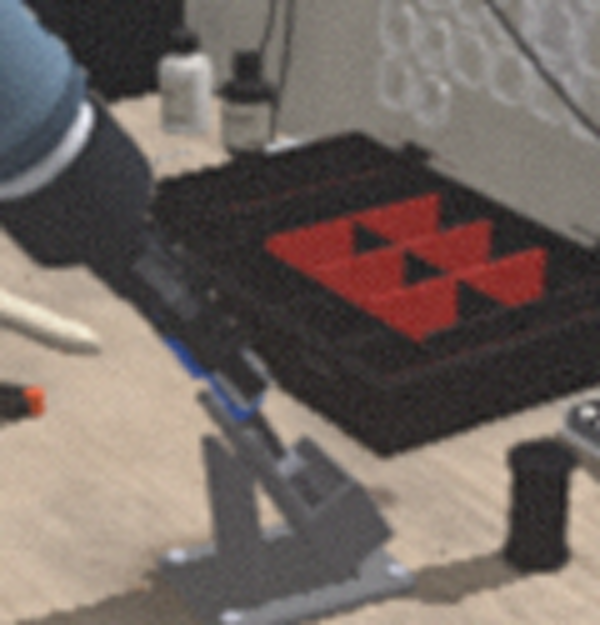

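View pics/top3_c.png

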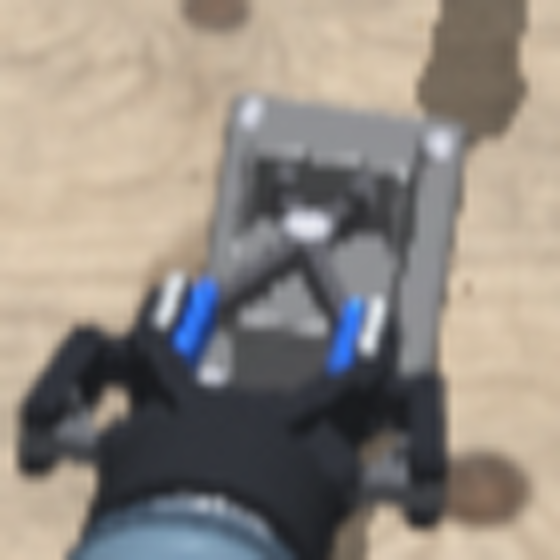

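```bash
python3 - <<'E'
from h import *
T=cur();X,Y,u,n=axes(RAZ);print((T[:3,:3].T@u).round(3),(T[:3,:3].T@Y).round(3))
E
python3 -m pendant '[[[0,0.0005,-0.0060,0,0,0,-0.39],[0,0.0005,-0.0060,0,0,0,-0.39],[0,0.001,-0.012,0,0,0,-0.39],[0,0.001,-0.012,0,0,0,-0.39],[0,0.002,-0.020,0,0,0,-0.39],[0,0.002,-0.020,0,0,0,-0.39],[0,0.002,-0.020,0,0,0,-0.39],[0,0,0,0,0,0,-0.39]]]'
python3 - <<'E'
from h import *
snap("4");crop("scene","4",180,300,70,195,5);crop("top","4",170,260,140,230,7)
E
```

```text
[ 0.003  0.089 -0.996] [ 1.    -0.001  0.003]
time_s: 4.8
eef_pos: [0.4178, 0.2571, 0.2375]
eef_rot: [0.224, 0.713, 0.634, 0.202]
wrist_force: [-0.1, -0.1, -0.5]
opening: 0.702
```

View pics/scene4_c.png

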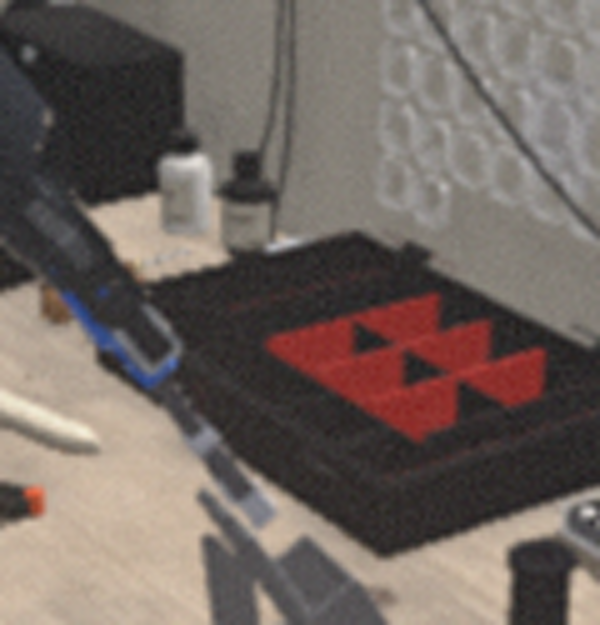

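View pics/top4_c.png

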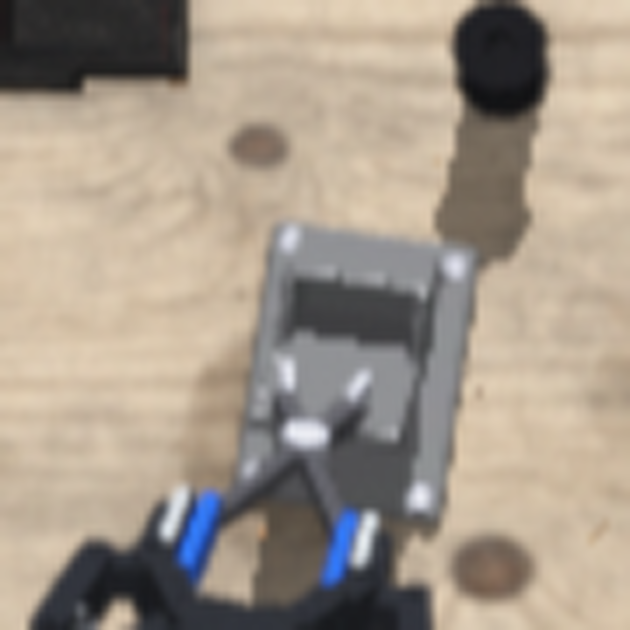

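```bash
cat >> h.py <<'E'
# pliers axes in tool frame: nominal t=5deg : u,n,Y
def pl(T,dz=.0886,dn=.0035,dy=.0009,t=5.,yaw=0.):
    Rm=T[:3,:3]; c,s=np.cos(np.radians(t)),np.sin(np.radians(t))
    u=Rm@[0,s,-c]; n=Rm@[0,-c,-s]*-1; n=Rm@np.array([0,-c,-s]); Y=Rm[:,0]
    if yaw: 
        r=R.from_rotvec(np.radians(yaw)*n); u=r.apply(u);Y=r.apply(Y)
    return T[:3,3]-dz*u-dn*n-dy*Y,u,n,Y
E
python3 - <<'E'
from h import *
np.set_printoptions(precision=3,suppress=True)
T=cur();P,u,n,Y=pl(T);X,Yr,ur,nr=axes(RAZ);print(u,ur,n,nr,Y,Yr)
print("pivot",P,proj("top",P+.009*n),"meas 213.1 201.4",proj("scene",P+.009*n),"meas 220.2 157.6")
for y in(1,-1): print("tip",proj("top",P-.058*u+.0145*y*Y+.0075*n),proj("scene",P-.058*u+.0145*y*Y))
E
```

```text
[-0.495  0.057  0.867] [-0.497  0.058  0.866] [-0.861  0.102 -0.498] [ 0.86  -0.101  0.5  ] [0.117 0.993 0.001] [0.117 0.993 0.   ]
pivot [0.464 0.25  0.16 ] [[214.079 205.873]] meas 213.1 201.4 [[218.305 159.074]] meas 220.2 157.6
tip [[212.006 195.798]] [[229.017 169.543]]
tip [[222.341 197.243]] [[233.972 174.138]]
```

```bash
sed -i 's/u=Rm@\[0,s,-c\]; n=.*$/u=Rm@np.array([0,s,-c]); n=Rm@np.array([0,c,s]); Y=Rm[:,0]/' h.py; python3 - <<'E'
from h import *
np.set_printoptions(precision=3,suppress=True)
T=cur();P,u,n,Y=pl(T)
print("pivot",P,proj("top",P+.009*n),"meas 213.1 201.4",proj("scene",P+.009*n),"meas 220.2 157.6")
for y in(1,-1): print("tip",proj("top",P-.058*u+.0145*y*Y+.0075*n),proj("scene",P-.058*u+.0145*y*Y))
p,_=load("top","4");cv2.imwrite("pics/t4.png",cv2.resize(p[185:215,195:235,::-1],None,fx=16,fy=16,interpolation=0))
p,_=load("scene","4");cv2.imwrite("pics/s4.png",cv2.resize(p[145:180,200:245,::-1],None,fx=14,fy=14,interpolation=0))
E
```

```text
pivot [0.458 0.251 0.156] [[214.442 202.164]] meas 213.1 201.4 [[221.648 156.36 ]] meas 220.2 157.6
tip [[212.254 193.186]] [[226.988 171.204]]
tip [[222.614 194.634]] [[231.907 175.836]]
```

View pics/t4.png

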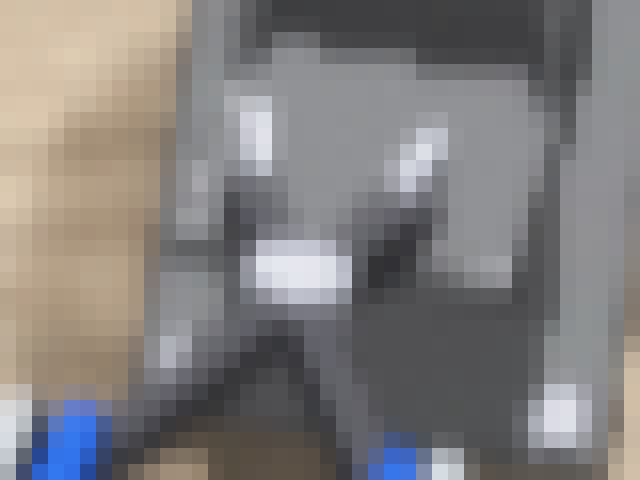

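View pics/s4.png

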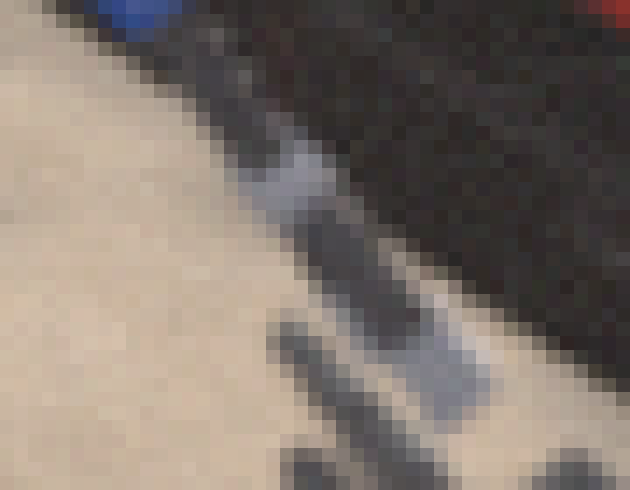

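```bash
cat >> h.py <<'E'
def tri(ut,us):
    A=[];b=[]
    for n,uv in(("top",ut),("scene",us)):
        f,cx,cy,T=K(n);x=(uv[0]-cx)/f;y=(uv[1]-cy)/f
        for k,v in((0,x),(1,y)):
            A.append(T[k,:3]-v*T[2,:3]);b.append(v*T[2,3]-T[k,3])
    X=np.linalg.lstsq(np.array(A),np.array(b),rcond=None)[0]
    return X,proj("top",X)[0]-ut,proj("scene",X)[0]-us
E
python3 - <<'E'
from h import *
np.set_printoptions(precision=4,suppress=True)
T=cur();P,u,n,Y=pl(T)
M,e1,e2=tri((213.2,201.5),(220.6,157.));print("pivot face",M,e1,e2)
d=M-(P+.009*n);print("diff u,n,Y mm",1000*np.array([d@u,d@n,d@Y]))
for s in(1,-1):
    q=T[:3,3]+T[:3,:3]@[s*.0295,0,.018];print("finger",s,proj("top",q),proj("scene",q))
E
```

```text
pivot face [0.467  0.254  0.1571] [-0.2493  0.4001] [ 0.4906 -0.0304]
diff u,n,Y mm [-3.4342 -1.4884  4.389 ]
finger 1 [[198.3432 213.5709]] [[201.7113 133.2572]]
finger -1 [[221.4511 216.8196]] [[211.5446 141.8917]]
```

```bash
python3 - <<'E'
from h import *
np.set_printoptions(precision=4,suppress=True)
T=cur();P,u,n,Y=pl(T)
X,Y,u,n=axes(EAZ);Rt=frame(EAZ,35)
A=T.copy();A[:3,3]+=.05*axes(RAZ)[2]
# hover: jaws 60 above low mid ; apply half the camera offset in Y for now
piv=MLOW+(.06+.045)*u+np.array([0,-.003,0])
B=T4(Rt,piv+.0886*u+.0035*n)
for N in(10,14):plan(A,B,N)
import kin
print(kin.ik(Rt,B[:3,3],[.118,.2607,.4595,.0547,.504,.2944,0],[[0,.0,2,-.6,.9,-.4]]))
E
```

```text
N 10 row [-0.0168, 0.0169, 0.0096, -0.0002, -0.0496, 0.0707] mm/row 25.7 deg/row 4.95
  end err mm [ 0.2  0.2 -0.2] rot err 0.03 path [[0.41, 0.24, 0.28], [0.426, 0.22, 0.282], [0.439, 0.198, 0.284], [0.451, 0.175, 0.285], [0.461, 0.152, 0.287], [0.469, 0.127, 0.289], [0.474, 0.102, 0.291], [0.478, 0.077, 0.293], [0.479, 0.051, 0.294], [0.478, 0.026, 0.296]]
N 14 row [-0.0118, 0.0122, 0.0069, -0.0002, -0.0354, 0.0505] mm/row 18.3 deg/row 3.53
  end err mm [0.2 0.7 0.4] rot err 0.04 path [[0.405, 0.246, 0.28], [0.417, 0.232, 0.281], [0.428, 0.217, 0.282], [0.437, 0.202, 0.283], [0.446, 0.186, 0.285], [0.454, 0.169, 0.286], [0.461, 0.152, 0.287], [0.467, 0.135, 0.289], [0.471, 0.117, 0.29], [0.475, 0.099, 0.291], [0.477, 0.081, 0.293], [0.479, 0.063, 0.294], [0.479, 0.045, 0.295], [0.478, 0.026, 0.297]]
(array([ 0.122 , -0.1616,  1.9802, -0.6111,  1.1021, -0.2463]), np.float64(1.4103760604441283e-15))
```

```bash
python3 -m pendant '[[[0,0.0015,-0.0166,0,0,0,-0.39],[0,0.0015,-0.0166,0,0,0,-0.39],[0,0.0015,-0.0166,0,0,0,-0.39],[-0.0118,0.0122,0.0069,-0.0002,-0.0354,0.0505,-0.39],[-0.0118,0.0122,0.0069,-0.0002,-0.0354,0.0505,-0.39],[-0.0118,0.0122,0.0069,-0.0002,-0.0354,0.0505,-0.39],[-0.0118,0.0122,0.0069,-0.0002,-0.0354,0.0505,-0.39],[-0.0118,0.0122,0.0069,-0.0002,-0.0354,0.0505,-0.39],[-0.0118,0.0122,0.0069,-0.0002,-0.0354,0.0505,-0.39],[-0.0118,0.0122,0.0069,-0.0002,-0.0354,0.0505,-0.39]]]'
python3 -m pendant '[[[-0.0118,0.0122,0.0069,-0.0002,-0.0354,0.0505,-0.39],[-0.0118,0.0122,0.0069,-0.0002,-0.0354,0.0505,-0.39],[-0.0118,0.0122,0.0069,-0.0002,-0.0354,0.0505,-0.39],[-0.0118,0.0122,0.0069,-0.0002,-0.0354,0.0505,-0.39],[-0.0118,0.0122,0.0069,-0.0002,-0.0354,0.0505,-0.39],[-0.0118,0.0122,0.0069,-0.0002,-0.0354,0.0505,-0.39],[-0.0118,0.0122,0.0069,-0.0002,-0.0354,0.0505,-0.39],[0,0,0,0,0,0,-0.39]]]'
python3 - <<'E'
from h import *
np.set_printoptions(precision=3,suppress=True)
print(ctrl.get_obs()['q'],cur()[:3,3])
T=cur();P,u,n,Y=pl(T);print("pivot pred",P,proj("top",P+.009*n),proj("scene",P+.009*n))
snap("5");crop("scene","5",260,400,120,250,5);crop("top","5",290,380,130,210,8)
E
```

```text
time_s: 5.9
eef_pos: [0.4613, 0.1508, 0.2857]
eef_rot: [0.262, 0.833, 0.466, 0.145]
wrist_force: [-0.1, -0.3, -0.8]
opening: 0.696
time_s: 6.7
eef_pos: [0.4783, 0.0245, 0.2955]
eef_rot: [0.288, 0.913, 0.276, 0.086]
wrist_force: [0.8, 0.2, -2.1]
opening: 0.699
[ 0.12  -0.173  1.991 -0.612  1.106 -0.247] [0.478 0.024 0.295]
pivot pred [ 0.5   -0.01   0.217] [[317.975 187.352]] [[305.322 171.914]]
```

View pics/scene5_c.png

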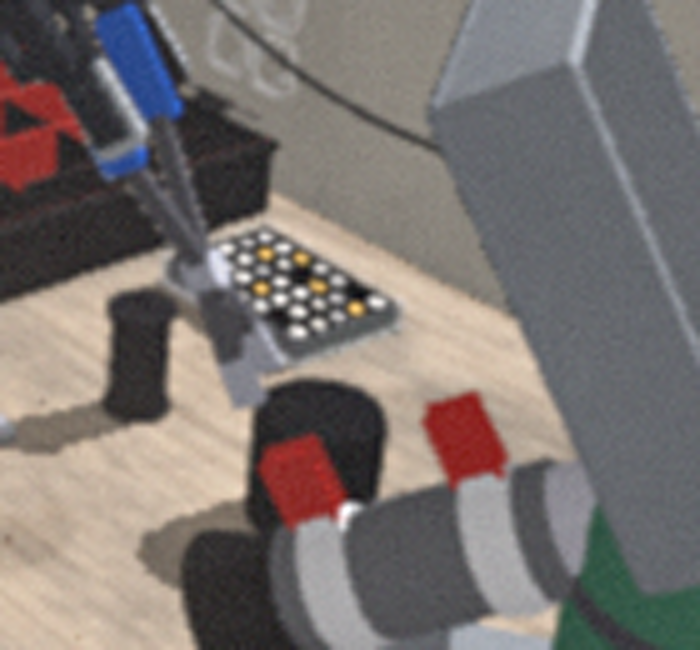

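View pics/top5_c.png

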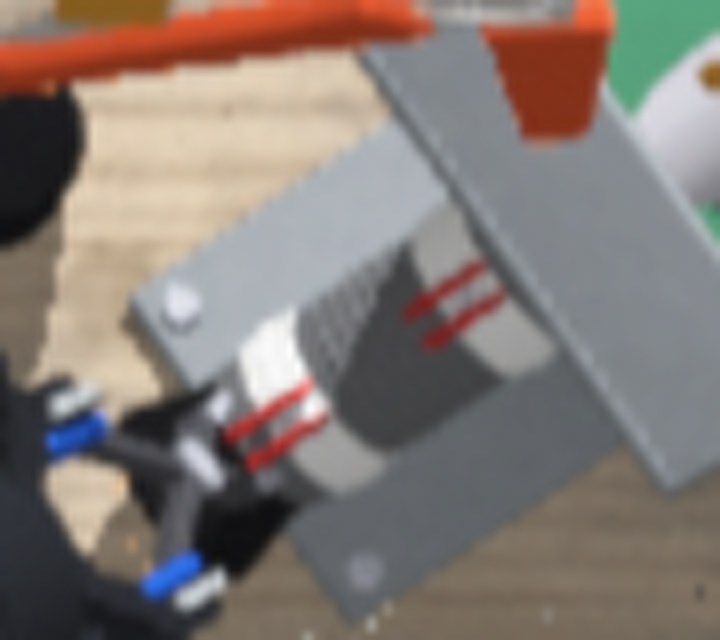

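```bash
python3 - <<'E'
from h import *
p,_=load("top","5");cv2.imwrite("pics/t5.png",cv2.resize(p[172:202,295:345,::-1],None,fx=15,fy=15,interpolation=cv2.INTER_LINEAR))
p,_=load("scene","5");cv2.imwrite("pics/s5.png",cv2.resize(p[160:230,285:340,::-1],None,fx=8.5,fy=8.5,interpolation=cv2.INTER_LINEAR))
E
```

```text
(no output)
```

View pics/t5.png

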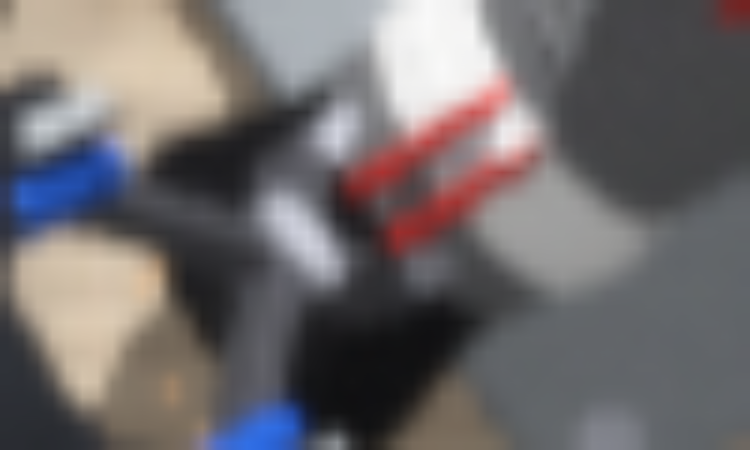

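View pics/s5.png

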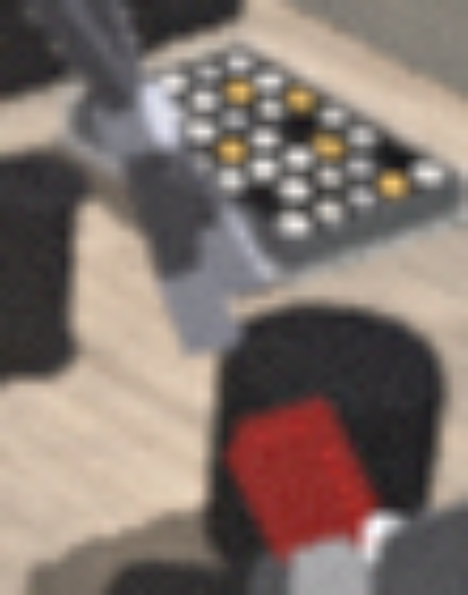

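```bash
python3 - <<'E'
from h import *
np.set_printoptions(precision=4,suppress=True)
T=cur();P,u,n,Y=pl(T)
M,e1,e2=tri((314.5,187.2),(303.1,173.4));print("pivot face",M,e1,e2)
d=M-(P+.009*n);print("diff u,n,Y mm",1000*np.array([d@u,d@n,d@Y]), d)
L,e1,e2=tri((324.25,182.45),(319.9+.5,215.3));print("low from tri (mix)",L,e1,e2)
# relative jaws->ear in ext frame
X,Ye,ue,ne=axes(EAZ)
J=M-.009*n-.045*u
for nm,m in(("MLOW",MLOW),):
    r=J-m;print("jaws - MLOW along u,pipe,Y:",1000*np.array([r@ue,r@ne,r@Ye]))
    r=P-.045*u-m;print("arm-pred jaws - MLOW:",1000*np.array([r@ue,r@ne,r@Ye]))
# scene-only check: where jaws point would be on scene if dropped by 60
E
```

```text
pivot face [ 0.5057 -0.0092  0.2141] [ 0.0513 -0.0622] [-0.0971  0.0108]
diff u,n,Y mm [-4.2314 -7.6374  4.4687] [ 0.0012  0.0062 -0.0075]
low from tri (mix) [ 0.531  -0.0475  0.1198] [ 0.0616 -0.0718] [-0.118  0.014]
jaws - MLOW along u,pipe,Y: [53.878  -6.0306  2.0589]
arm-pred jaws - MLOW: [58.1122  1.6145 -2.394 ]
```

```bash
python3 - <<'E'
from h import *
np.set_printoptions(precision=4,suppress=True)
T=cur();P,u,n,Y=pl(T);J=P-.045*u
L,e1,e2=tri((324.25,182.45),(321.1,213.7));print("low tri",L,e1,e2)
p,d=load("scene","5");W=world("scene",d)
# predicted pliers outline in scene, in crop coords of s5
f=lambda X:((proj("scene",X)-[285,160]+.5)*8.5).round(0).tolist()
for y in(-1,1):
  for s in (0,1):
    print("jaw y",y,"face",("inner","outer")[s],f([J+y*(.0115+.007*s)*Y+a*.012*u+b*.0075*n for a,b in((1,-1),(1,1),(-1,1),(-1,-1))]))
print("pivot c,+n,-n",f([P,P+.009*n,P-.009*n]))
g=lambda X:((proj("top",X)-[295,172]+.5)*15).round(0).tolist()
for y in(-1,1): print("top jaw",y,g([J+y*.0115*Y+a*.012*u+b*.0075*n for a,b in((1,-1),(1,1),(-1,1),(-1,-1))]))
print("pivot",g([P,P+.009*n,P-.009*n]))
for (x,y) in((205,300),(195,270),(170,220),(160,120),(110,120)):
    uu,vv=int(x/8.5+285),int(y/8.5+160);q=W[vv-1:vv+2,uu-1:uu+2].reshape(-1,3);q=np.median(q,0);r=q-P;print((x,y),q,"rel pivot u,n,Y",1000*np.array([r@u,r@n,r@Y]))
E
```

```text
low tri [ 0.5312 -0.0476  0.1238] [ 0.2907 -0.3371] [-0.5543  0.0652]
jaw y -1 face inner [[159.0, 256.0], [213.0, 240.0], [253.0, 322.0], [199.0, 337.0]]
jaw y -1 face outer [[152.0, 270.0], [206.0, 253.0], [247.0, 335.0], [193.0, 351.0]]
jaw y 1 face inner [[182.0, 213.0], [234.0, 197.0], [274.0, 277.0], [221.0, 293.0]]
jaw y 1 face outer [[188.0, 201.0], [241.0, 184.0], [280.0, 264.0], [228.0, 280.0]]
pivot c,+n,-n [[141.0, 113.0], [173.0, 102.0], [109.0, 124.0]]
top jaw -1 [[363.0, 311.0], [431.0, 266.0], [471.0, 243.0], [404.0, 288.0]]
top jaw 1 [[290.0, 200.0], [358.0, 155.0], [399.0, 134.0], [332.0, 179.0]]
pivot [[301.0, 265.0], [343.0, 237.0], [260.0, 292.0]]
(205, 300) [ 0.5004 -0.0381  0.1776] rel pivot u,n,Y [-46.3969   1.3075 -15.9717]
(195, 270) [ 0.4974 -0.033   0.1856] rel pivot u,n,Y [-36.5495   0.2584 -15.6423]
(170, 220) [ 0.496  -0.0271  0.1975] rel pivot u,n,Y [-23.3769   1.2471 -13.5284]
(160, 120) [ 0.4992 -0.0162  0.2167] rel pivot u,n,Y [-3.1373  4.5253 -4.8859]
(110, 120) [ 0.4909 -0.0068  0.2167] rel pivot u,n,Y [ 3.0895 -6.1688 -6.5086]
```

```bash
cat >> h.py <<'E'
MLOW=np.array([.5283,-.0504,.1271]);MHIGH=np.array([.5654,-.1036,.1619])
def rel(M):
    T=cur();P,u,n,Y=pl(T);X,Ye,ue,ne=axes(EAZ);r=P-.045*u-M
    print("arm-pred jaws - ear (u,pipe,Y mm):",(1000*np.array([r@ue,r@ne,r@Ye])).round(1))
    return T,Ye,ue,ne
def goto(M,du,dn,dy,N,nd=4):
    T,Ye,ue,ne=rel(M);Rt=frame(EAZ,35)
    J=M+du*ue+dn*ne+dy*Ye
    B=T4(Rt,np.zeros(3));P,u,n,Y=pl(B);B[:3,3]=J-(P-.045*u)
    return plan(T,B,N,nd)
E
python3 - <<'E'
from h import *
goto(MLOW,.036,0,0,2)
E
```

```text
arm-pred jaws - ear (u,pipe,Y mm): [58.   1.6 -0.4]
N 2 row [0.0001, -0.0018, 0.0109, -0.0003, 0.0008, 0.0006] mm/row 11.0 deg/row 0.06
  end err mm [ 0.  0. -0.] rot err 0.01 path [[0.481, 0.022, 0.286], [0.484, 0.018, 0.276]]
```

```bash
python3 -m pendant '[[[0,-0.0018,0.0109,0,0.0008,0.0006,-0.39],[0,-0.0018,0.0109,0,0.0008,0.0006,-0.39],[0,0,0,0,0,0,-0.39]]]'
python3 - <<'E'
from h import *
rel(MLOW);snap("6")
p,_=load("top","6");cv2.imwrite("pics/t6.png",cv2.resize(p[168:208,295:345,::-1],None,fx=15,fy=15,interpolation=cv2.INTER_LINEAR))
p,_=load("scene","6");cv2.imwrite("pics/s6.png",cv2.resize(p[160:230,285:340,::-1],None,fx=8.5,fy=8.5,interpolation=cv2.INTER_LINEAR))
E
```

```text
time_s: 7.1
eef_pos: [0.4826, 0.018, 0.2745]
eef_rot: [0.287, 0.913, 0.278, 0.086]
wrist_force: [-0.4, -0.7, -2.3]
opening: 0.693
arm-pred jaws - ear (u,pipe,Y mm): [35.1 -1.2 -1. ]
```

View pics/t6.png

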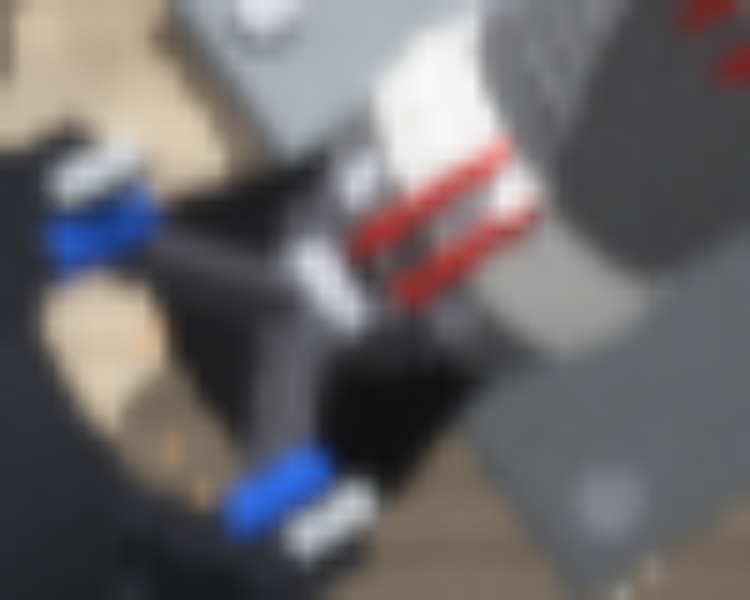

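View pics/s6.png

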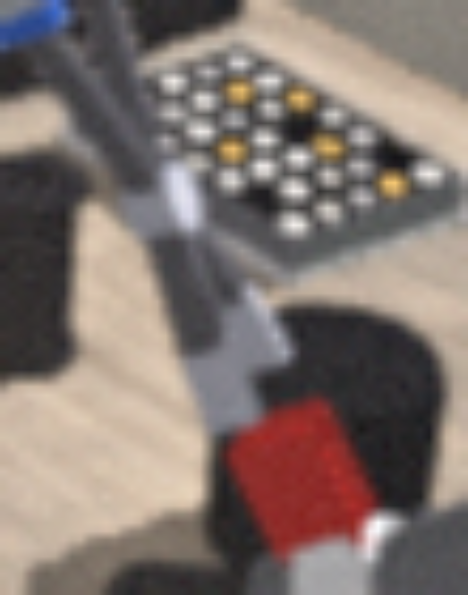

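```bash
python3 - <<'E'
from h import *
np.set_printoptions(precision=4,suppress=True)
T=cur();P,u,n,Y=pl(T);J=P-.045*u;X,Ye,ue,ne=axes(EAZ)
f=lambda X:((proj("scene",X)-[285,160]+.5)*8.5).round(0).tolist()
for y in(-1,1): print("jaw",y,f([J+y*(.0115+.007)*Y+a*u+b*.0075*n for a,b in((.012,-1),(.012,1),(-.013,1),(-.013,-1))]))
print("ear",f([MLOW-.0075*Ye+a*.018*ue+b*.012*ne for a,b in((1,-1),(1,1),(-1,1),(-1,-1))]))
print("pivot",f([P,P+.009*n,P-.009*n]))
E
```

```text
jaw -1 [[183.0, 343.0], [237.0, 328.0], [279.0, 412.0], [225.0, 427.0]]
jaw 1 [[219.0, 272.0], [271.0, 256.0], [311.0, 338.0], [259.0, 354.0]]
ear [[229.0, 427.0], [314.0, 404.0], [373.0, 522.0], [287.0, 543.0]]
pivot [[172.0, 188.0], [204.0, 178.0], [140.0, 198.0]]
```

```bash
python3 - <<'E'
from h import *
rel(MLOW);print(ctrl.get_obs()['opening'],ctrl.get_obs()['wrist_force'])
p,_=load("top","6");p5,_=load("scene","6");cv2.imwrite("pics/s6w.png",cv2.resize(p5[100:240,220:380,::-1],None,fx=5,fy=5,interpolation=cv2.INTER_LINEAR))
E
```

```text
arm-pred jaws - ear (u,pipe,Y mm): [36.6  0.1 -0.1]
0.6961046588003628 [ 0.03310891 -0.22360809 -0.81502966]
```

View pics/s6w.png

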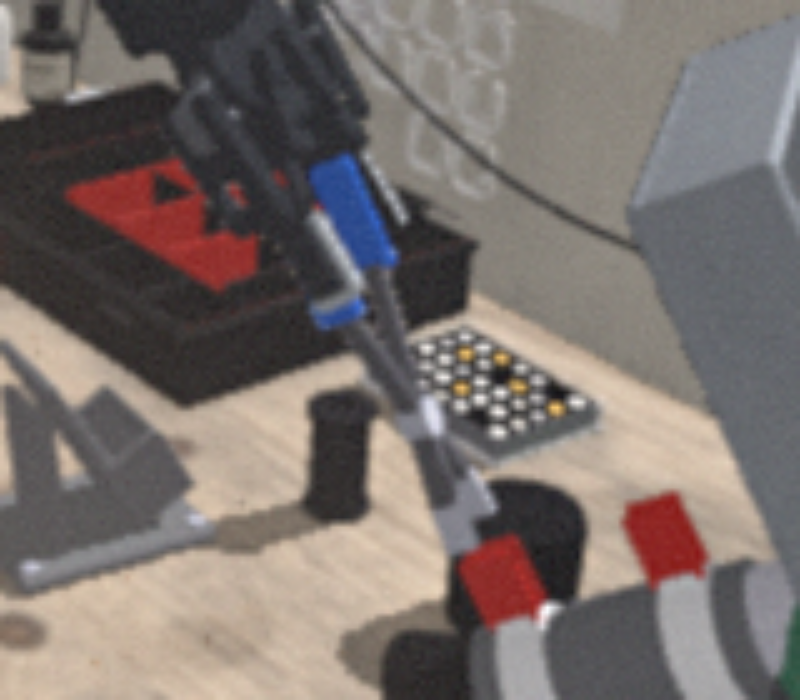

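```bash
sed -i 's/dn=.0035/dn=.008/' h.py; python3 - <<'E'
from h import *
goto(MLOW,.022,0,0,2);goto(MLOW,.008,0,0,4)
E
```

```text
arm-pred jaws - ear (u,pipe,Y mm): [36.6 -4.4 -0.1]
N 2 row [0.0, 0.0016, 0.0075, 0.0, -0.0002, 0.0] mm/row 7.7 deg/row 0.01
  end err mm [-0.  -0.1 -0. ] rot err 0.0 path [[0.486, 0.014, 0.271], [0.49, 0.009, 0.266]]
arm-pred jaws - ear (u,pipe,Y mm): [36.6 -4.4 -0.1]
N 4 row [0.0, 0.0005, 0.0072, 0.0, -0.0001, 0.0] mm/row 7.2 deg/row 0.01
  end err mm [-0.1 -0.1  0.1] rot err 0.0 path [[0.486, 0.014, 0.271], [0.488, 0.011, 0.265], [0.491, 0.007, 0.259], [0.493, 0.003, 0.254]]
```

```bash
python3 -m pendant '[[[0,0.0016,0.0075,0,0,0,-0.39],[0,0.0016,0.0075,0,0,0,-0.39],[0,0,0,0,0,0,-0.39]]]'
python3 - <<'E'
from h import *
rel(MLOW);snap("7");rel(MLOW)
p,_=load("top","7");a=cv2.resize(p[170:205,300:340,::-1],None,fx=10,fy=10,interpolation=cv2.INTER_LINEAR)
p,_=load("scene","7");b=cv2.resize(p[165:230,290:340,::-1],None,fx=8,fy=8,interpolation=cv2.INTER_LINEAR)
h=max(a.shape[0],b.shape[0]);f=lambda x:cv2.copyMakeBorder(x,0,h-x.shape[0],0,0,0);cv2.imwrite("pics/m7.png",np.hstack([f(a),f(b)]))
E
```

```text
time_s: 7.5
eef_pos: [0.4898, 0.0083, 0.2658]
eef_rot: [0.288, 0.913, 0.277, 0.088]
wrist_force: [0.1, 0.1, -2.2]
opening: 0.697
arm-pred jaws - ear (u,pipe,Y mm): [21.6  0.6 -0.2]
arm-pred jaws - ear (u,pipe,Y mm): [22.3  0.8  0.1]
```

View pics/m7.png

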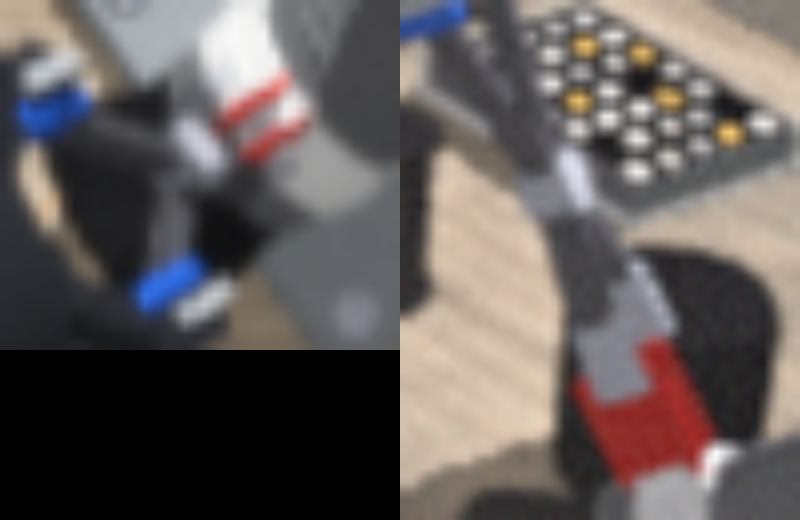

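```bash
python3 -m pendant '[[[0,-0.0006,0.007,0,0,0,-0.39],[0,-0.0006,0.007,0,0,0,-0.39],[0,0,0,0,0,0,-0.39]]]'
cat > look.py <<'E'
import sys
from h import *
k=sys.argv[1];M=MLOW if sys.argv[2]=="low" else MHIGH
rel(M);snap(k);rel(M);o=ctrl.get_obs();print(o['wrist_force'].round(1),round(o['opening'],3),o['time_s'])
du,dv=(0,0) if sys.argv[2]=="low" else (30,-10)
p,_=load("top",k);a=cv2.resize(p[170+dv:205+dv,300+du*2//3:340+du*2//3,::-1],None,fx=10,fy=10,interpolation=cv2.INTER_LINEAR)
p,_=load("scene",k);b=cv2.resize(p[165+dv:230+dv,290+du:340+du,::-1],None,fx=8,fy=8,interpolation=cv2.INTER_LINEAR)
h=max(a.shape[0],b.shape[0]);f=lambda x:cv2.copyMakeBorder(x,0,h-x.shape[0],0,0,0);cv2.imwrite(f"pics/m{k}.png",np.hstack([f(a),f(b)]))
E
python3 look.py 8 low
```

```text
time_s: 7.9
eef_pos: [0.4934, 0.0026, 0.2533]
eef_rot: [0.288, 0.913, 0.277, 0.087]
wrist_force: [-0.1, 0.8, -1.1]
opening: 0.691
arm-pred jaws - ear (u,pipe,Y mm): [ 7.4  0.1 -0.4]
arm-pred jaws - ear (u,pipe,Y mm): [8.2 0.6 0.1]
[-1.   0.2 -0.3] 0.697 8.0
```

View pics/m8.png

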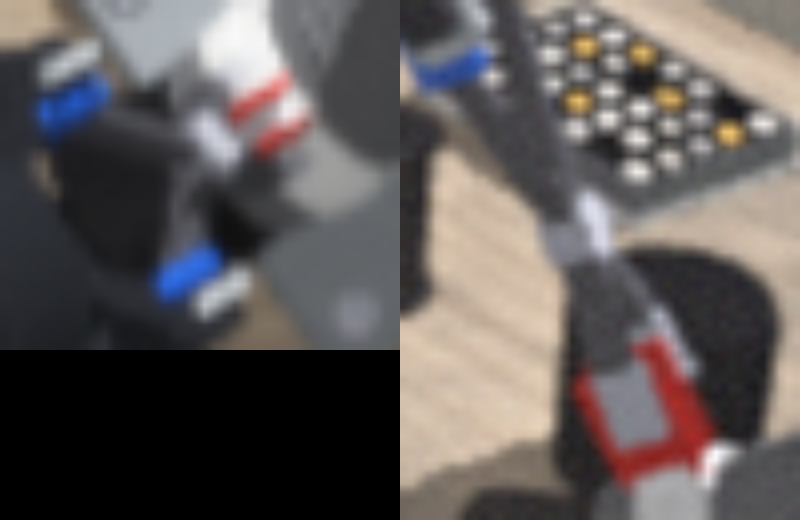

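```bash
python3 -m pendant '[[[0,0,0,0,0,0,-0.25],[0,0,0,0,0,0,-0.1],[0,0,0,0,0,0,0],[0,0,0,0,0,0,0],[0,0,0,0,0,0,0]]]'
python3 look.py 9 low
```

```text
time_s: 8.5
eef_pos: [0.494, 0.0031, 0.2545]
eef_rot: [0.288, 0.912, 0.277, 0.088]
wrist_force: [-1.0, -0.2, -1.0]
opening: 0.507
arm-pred jaws - ear (u,pipe,Y mm): [8.5 0.8 0.6]
arm-pred jaws - ear (u,pipe,Y mm): [8.5 0.7 0.5]
[-0.5  0.4 -1.2] 0.502 8.6
```

View pics/m9.png

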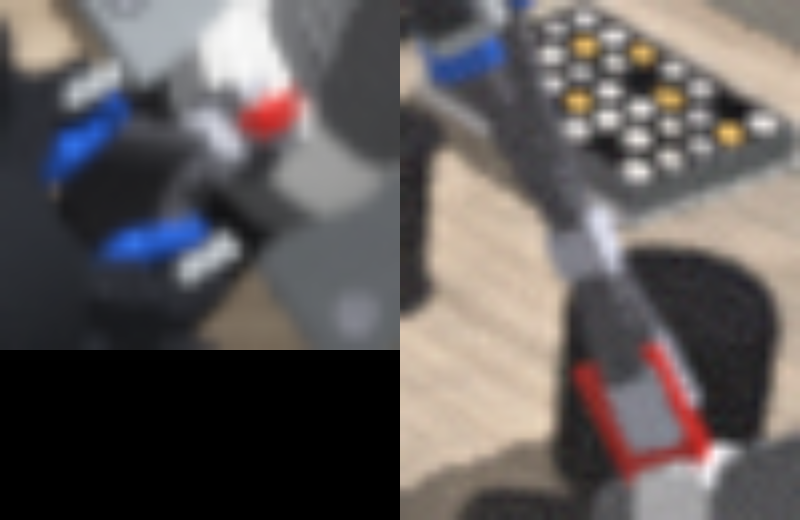

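```bash
python3 -m pendant '[[[0,0,-0.0015,0,0,0,0.06],[0,0,-0.001,0,0,0,0.12],[0,0,0,0,0,0,0.18],[0,0,0,0,0,0,0.25],[0,0,0,0,0,0,0.25],[0,0,0,0,0,0,0.25]]]'
python3 look.py 10 low
```

```text
time_s: 9.2
eef_pos: [0.4932, 0.0041, 0.2576]
eef_rot: [0.288, 0.912, 0.277, 0.088]
wrist_force: [-6.4, 0.2, 7.0]
opening: 0.385
arm-pred jaws - ear (u,pipe,Y mm): [11.9  1.3  0.5]
arm-pred jaws - ear (u,pipe,Y mm): [11.8  1.3  0.5]
[-5.7  1.4  5.9] 0.382 9.3
```

View pics/m10.png

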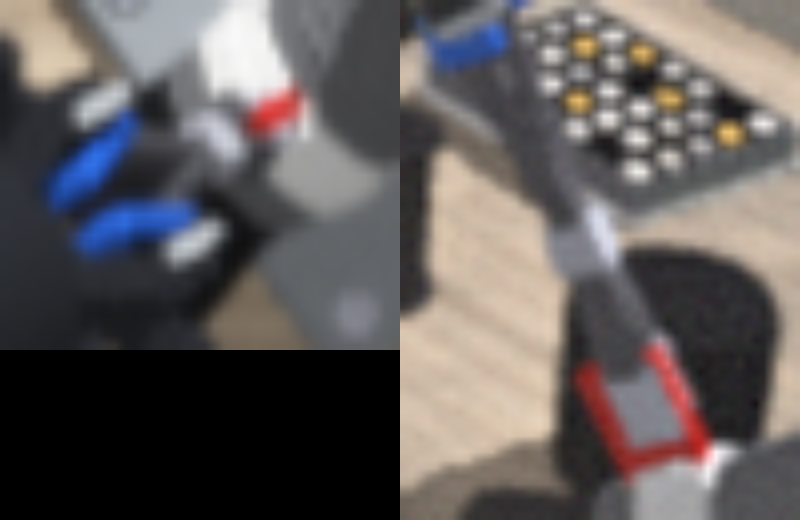

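```bash
python3 -m pendant '[[[0,0,0,0,0,0,0.3],[0,0,0,0,0,0,0.35],[0,0,0,0,0,0,0.35]]]'
python3 look.py 11 low
```

```text
time_s: 9.6
eef_pos: [0.4934, 0.0042, 0.2584]
eef_rot: [0.289, 0.912, 0.277, 0.089]
wrist_force: [-8.6, 3.9, 9.7]
opening: 0.336
arm-pred jaws - ear (u,pipe,Y mm): [12.5  1.8  0.8]
arm-pred jaws - ear (u,pipe,Y mm): [12.5  1.8  0.9]
[-7.8  3.7  9.1] 0.338 9.7
```

View pics/m11.png

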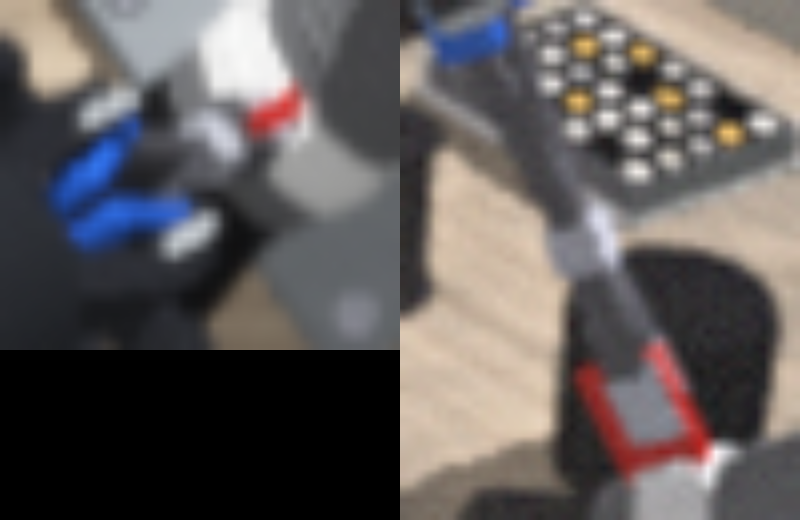

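```bash
python3 -m pendant '[[[0,0,0.001,0,0,0,0.2],[0,0,0.001,0,0,0,0.05],[0,0,0,0,0,0,-0.1],[0,0,0,0,0,0,-0.25],[0,0,0,0,0,0,-0.39],[0,0,0,0,0,0,-0.39],[0,0,0,0,0,0,-0.39]]]'
python3 look.py 12 low
```

```text
time_s: 10.4
eef_pos: [0.4937, 0.0032, 0.2549]
eef_rot: [0.288, 0.913, 0.277, 0.088]
wrist_force: [-0.5, 0.4, -2.5]
opening: 0.693
arm-pred jaws - ear (u,pipe,Y mm): [8.9 0.7 0.4]
arm-pred jaws - ear (u,pipe,Y mm): [9.  0.7 0.4]
[ 0.2 -0.9 -1.1] 0.699 10.5
```

View pics/m12.png

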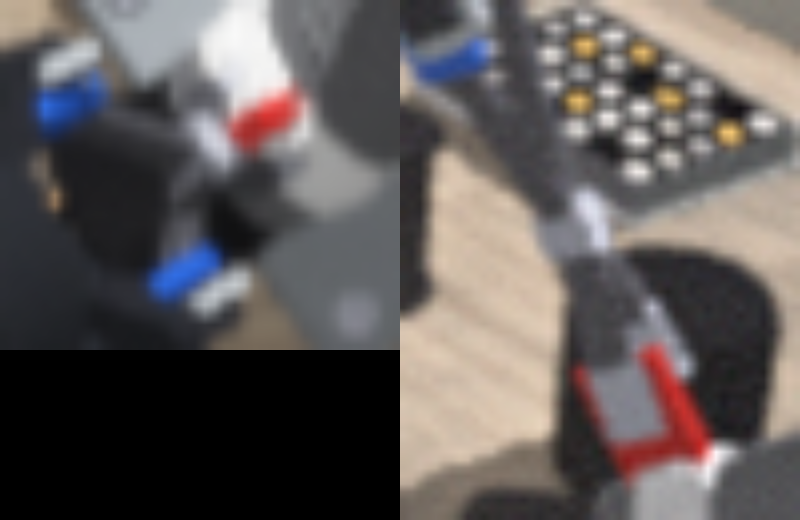

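```bash
sed -i 's/dn=.008/dn=.0095/' h.py; python3 - <<'E'
from h import *
goto(MLOW,.044,0,0,3)
E
```

```text
arm-pred jaws - ear (u,pipe,Y mm): [ 9.  -0.8  0.4]
N 3 row [-0.0001, 0.0013, -0.0116, 0.0002, -0.0004, -0.0003] mm/row 11.7 deg/row 0.03
  end err mm [-0.1 -0.  -0. ] rot err 0.01 path [[0.491, 0.008, 0.265], [0.487, 0.012, 0.275], [0.484, 0.017, 0.286]]
```

```bash
python3 -m pendant '[[[0,0.001,-0.0116,0,0,0,-0.39],[0,0.001,-0.0116,0,0,0,-0.39],[0,0.001,-0.0116,0,0,0,-0.39],[0,0,0,0,0,0,-0.39]]]'
python3 look.py 13 low; python3 - <<'E'
from h import *
goto(MHIGH,.044,0,0,4)
goto(MHIGH,.044,0,0,6)
E
```

```text
time_s: 10.9
eef_pos: [0.4847, 0.0187, 0.2878]
eef_rot: [0.288, 0.912, 0.277, 0.09]
wrist_force: [-0.3, 0.7, -1.2]
opening: 0.7
arm-pred jaws - ear (u,pipe,Y mm): [46.4  0.5  2. ]
arm-pred jaws - ear (u,pipe,Y mm): [44.7 -0.5  0.9]
[-0.1 -0.3 -1.3] 0.695 11.0
arm-pred jaws - ear (u,pipe,Y mm): [ 47.  -74.1  -0.3]
N 4 row [0.0002, 0.0184, 0.0024, 0.0004, -0.0007, -0.0003] mm/row 18.6 deg/row 0.05
  end err mm [ 0.   0.1 -0.2] rot err 0.01 path [[0.493, 0.005, 0.295], [0.503, -0.009, 0.303], [0.512, -0.023, 0.312], [0.521, -0.036, 0.32]]
arm-pred jaws - ear (u,pipe,Y mm): [ 47.  -74.1  -0.3]
N 6 row [0.0001, 0.0123, 0.0016, 0.0002, -0.0005, -0.0002] mm/row 12.4 deg/row 0.03
  end err mm [-0.1 -0.2 -0. ] rot err 0.02 path [[0.49, 0.009, 0.292], [0.496, 0.0, 0.297], [0.503, -0.009, 0.303], [0.509, -0.018, 0.309], [0.515, -0.027, 0.315], [0.521, -0.036, 0.32]]
```

View pics/m13.png

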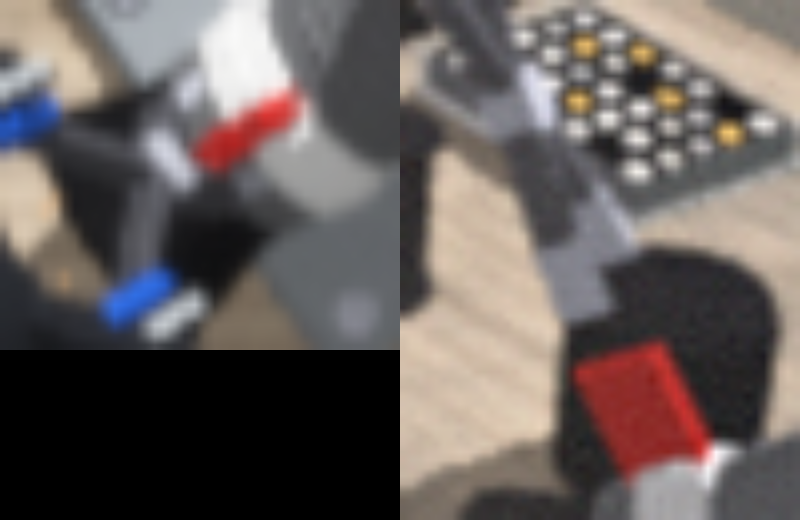

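```bash
echo 'MHIGH=np.array([.565,-.104,.1635])' >> h.py; python3 -m pendant '[[[0,0.0123,0.0012,0,0,0,-0.39],[0,0.0123,0.0012,0,0,0,-0.39],[0,0.0123,0.0012,0,0,0,-0.39],[0,0.0123,0.0012,0,0,0,-0.39],[0,0.0123,0.0012,0,0,0,-0.39],[0,0.0123,0.0012,0,0,0,-0.39],[0,0,0,0,0,0,-0.39],[0,0,0,0,0,0,-0.39]]]'
python3 look.py 14 high; python3 - <<'E'
from h import *
goto(MHIGH,.022,0,0,2);crop("scene","14",220,460,50,240,3.3,"w")
p,_=load("scene","14");cv2.imwrite("pics/w14.png",cv2.resize(p[50:240,220:460,::-1],None,fx=3,fy=3))
E
```

```text
time_s: 11.8
eef_pos: [0.5197, -0.0362, 0.3216]
eef_rot: [0.288, 0.913, 0.277, 0.088]
wrist_force: [0.3, -0.4, -1.4]
opening: 0.694
arm-pred jaws - ear (u,pipe,Y mm): [44.  -1.  -0.7]
arm-pred jaws - ear (u,pipe,Y mm): [43.9 -1.8 -0.6]
[-1.   0.9 -2. ] 0.696 11.9
arm-pred jaws - ear (u,pipe,Y mm): [43.9 -1.8 -0.6]
N 2 row [0.0004, -0.0, 0.011, 0.0, -0.0004, -0.0003] mm/row 11.0 deg/row 0.03
  end err mm [ 0.1 -0.   0.1] rot err 0.01 path [[0.523, -0.041, 0.312], [0.527, -0.046, 0.303]]
```

View pics/m14.png

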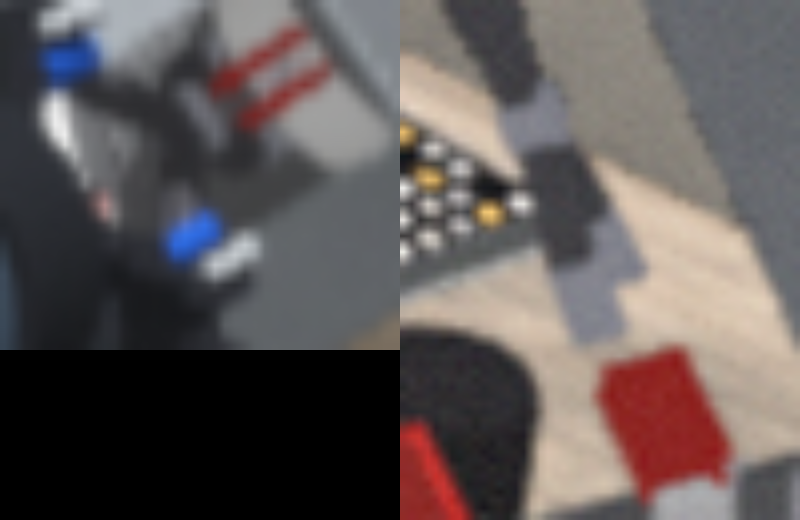

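View pics/w14.png

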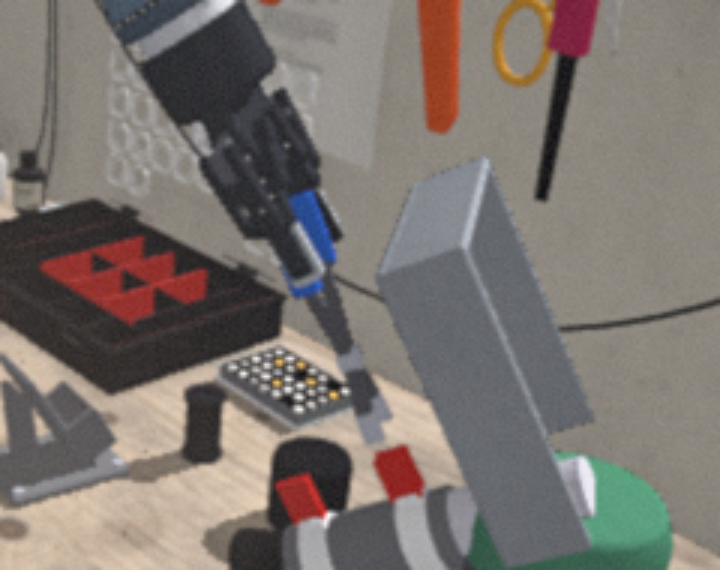

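```bash
python3 -m pendant '[[[0.0003,0.0002,0.011,0,0,0,-0.39],[0.0003,0.0002,0.011,0,0,0,-0.39],[0,0,0,0,0,0,-0.39]]]'
python3 look.py 15 high; python3 - <<'E'
from h import *
goto(MHIGH,.008,0,0,2)
E
```

```text
time_s: 12.2
eef_pos: [0.5268, -0.0468, 0.3013]
eef_rot: [0.287, 0.913, 0.277, 0.086]
wrist_force: [-0.9, 0.8, -1.5]
opening: 0.696
arm-pred jaws - ear (u,pipe,Y mm): [20.2 -0.4 -1. ]
arm-pred jaws - ear (u,pipe,Y mm): [21.5  0.6 -0.3]
[-0.4 -0.3 -1.3] 0.693 12.3
arm-pred jaws - ear (u,pipe,Y mm): [21.5  0.6 -0.3]
N 2 row [0.0002, -0.0009, 0.0067, -0.0001, 0.0, -0.0002] mm/row 6.8 deg/row 0.01
  end err mm [0.1 0.1 0. ] rot err 0.01 path [[0.529, -0.049, 0.297], [0.531, -0.051, 0.291]]
```

View pics/m15.png

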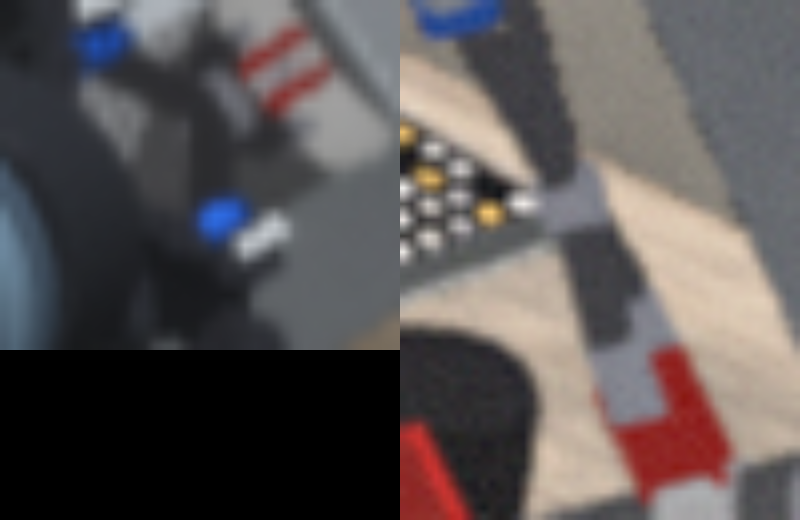

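```bash
python3 -m pendant '[[[0.0002,0.0002,0.0067,0,0,0,-0.39],[0.0002,0.0002,0.0067,0,0,0,-0.39],[0,0,0,0,0,0,-0.39]]]'
python3 look.py 16 high
```

```text
time_s: 12.6
eef_pos: [0.5321, -0.0531, 0.292]
eef_rot: [0.288, 0.913, 0.277, 0.088]
wrist_force: [-0.1, -0.8, -2.1]
opening: 0.69
arm-pred jaws - ear (u,pipe,Y mm): [8.  2.3 0.1]
arm-pred jaws - ear (u,pipe,Y mm): [8.8 2.7 0.4]
[-1.   0.7 -1.5] 0.694 12.7
```

View pics/m16.png

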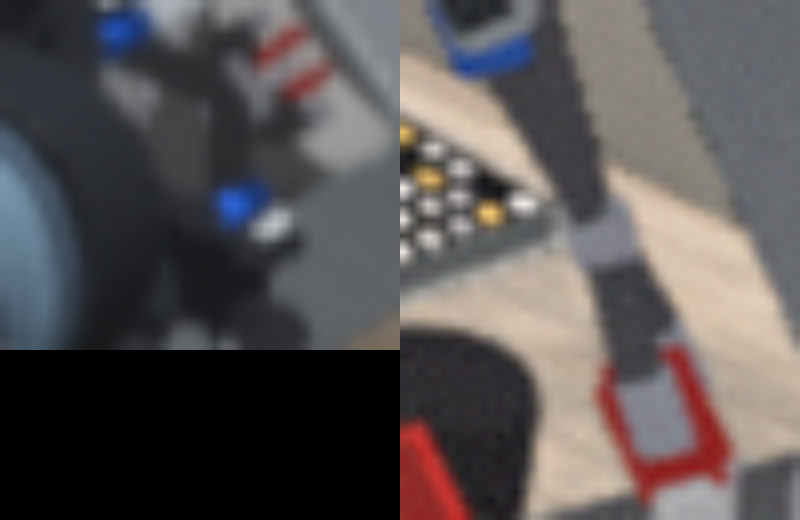

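```bash
python3 -m pendant '[[[0,0,-0.001,0,0,0,-0.25],[0,0,-0.001,0,0,0,-0.1],[0,0,-0.001,0,0,0,0],[0,0,-0.001,0,0,0,0.08],[0,0,0,0,0,0,0.16],[0,0,0,0,0,0,0.25],[0,0,0,0,0,0,0.25],[0,0,0,0,0,0,0.3],[0,0,0,0,0,0,0.35],[0,0,0,0,0,0,0.35]]]'
python3 look.py 17 high
```

```text
time_s: 13.7
eef_pos: [0.5316, -0.0508, 0.2985]
eef_rot: [0.289, 0.912, 0.277, 0.089]
wrist_force: [-6.4, 3.3, 8.8]
opening: 0.336
arm-pred jaws - ear (u,pipe,Y mm): [14.7  4.1  1.3]
arm-pred jaws - ear (u,pipe,Y mm): [14.6  4.   1.3]
[-5.9  3.2  9. ] 0.335 13.8
```

View pics/m17.png

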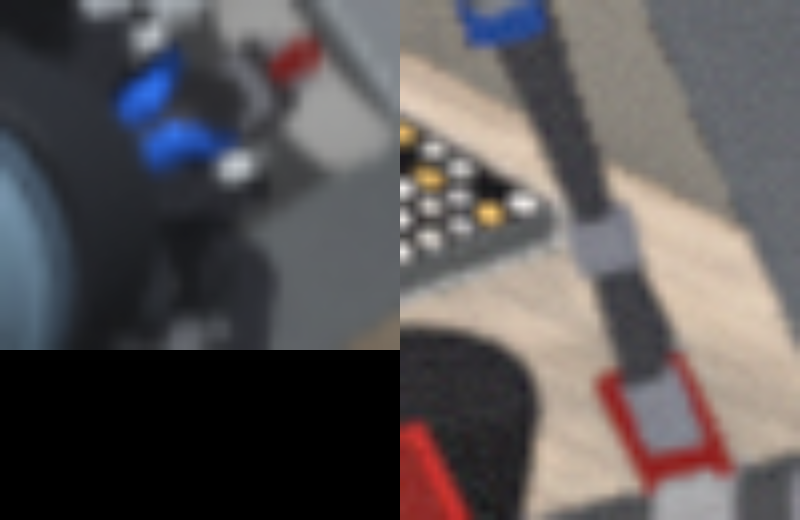

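Same stall point as before (0.336). The ears merge in the top view, so I'll open and lift.

```bash
python3 -m pendant '[[[0,0,0.001,0,0,0,0.2],[0,0,0.001,0,0,0,0.05],[0,0,0,0,0,0,-0.1],[0,0,0,0,0,0,-0.25],[0,0,0,0,0,0,-0.39],[0,0,0,0,0,0,-0.39],[0,0,0,0,0,0,-0.39]]]'
python3 look.py 18 high
```

```text
time_s: 14.5
eef_pos: [0.5317, -0.0518, 0.2946]
eef_rot: [0.288, 0.913, 0.277, 0.088]
wrist_force: [-0.4, -0.2, -1.1]
opening: 0.696
arm-pred jaws - ear (u,pipe,Y mm): [10.9  2.5  0.6]
arm-pred jaws - ear (u,pipe,Y mm): [11.   2.6  0.6]
[ 0.4  0.2 -1.5] 0.697 14.6
```

View pics/m18.png

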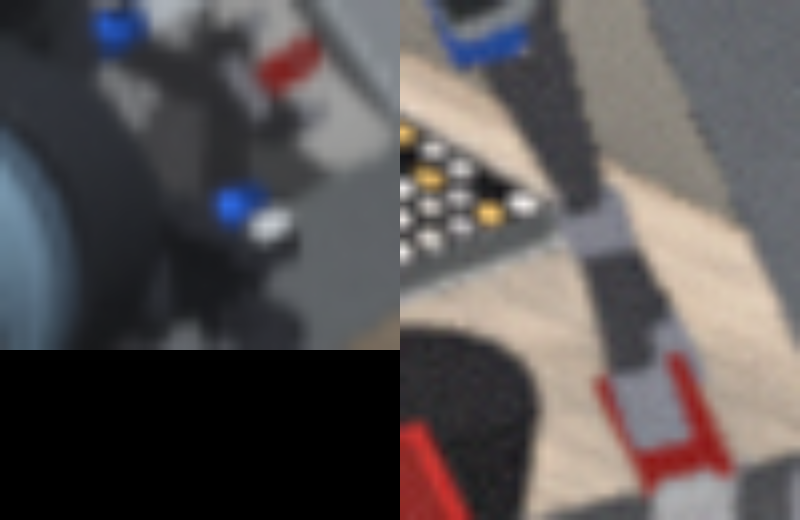

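```bash
python3 -m pendant '[[[0,0.001,-0.014,0,0,0,-0.39],[0,0.001,-0.014,0,0,0,-0.39],[0,0.001,-0.014,0,0,0,-0.39],[0,-0.0123,-0.0012,0,0,0,-0.39],[0,-0.0123,-0.0022,0,0,0,-0.39],[0,-0.0123,-0.0022,0,0,0,-0.39],[0,-0.0123,-0.0022,0,0,0,-0.39],[0,-0.0123,-0.0012,0,0,0,-0.39],[0,-0.0123,-0.0012,0,0,0,-0.39],[0,0,0,0,0,0,-0.39]]]'
python3 look.py 19 high
python3 - <<'E'
from h import *
np.set_printoptions(precision=4,suppress=True)
T=cur();P,u,n,Y=pl(T)
f=lambda X,c,s:((proj("scene",X)-c+.5)*s).round(0).tolist()
Xr,Yr,ur,nr=axes(RAZ);Rt=frame(RAZ,35)
B=T4(Rt,np.zeros(3));Pb,_,_,_=pl(B);B[:3,3]=SEAT+.13*ur-Pb
print("target",B[:3,3]);plan(T,B,14)
p,_=load("scene","19");cv2.imwrite("pics/w19.png",cv2.resize(p[80:240,220:400,::-1],None,fx=4,fy=4))
p,_=load("top","19");cv2.imwrite("pics/tw19.png",cv2.resize(p[130:220,280:380,::-1],None,fx=7,fy=7))
E
```

```text
time_s: 15.6
eef_pos: [0.4816, 0.0224, 0.2952]
eef_rot: [0.287, 0.912, 0.278, 0.087]
wrist_force: [-0.0, -0.8, -0.5]
opening: 0.695
arm-pred jaws - ear (u,pipe,Y mm): [ 56.2 -74.9   0.1]
arm-pred jaws - ear (u,pipe,Y mm): [ 56.8 -72.7   0.8]
[ 0.6  0.9 -1.8] 0.692 15.7
target [0.4064 0.2588 0.2691]
N 14 row [0.0115, -0.0128, -0.0066, 0.0001, 0.0353, -0.0505] mm/row 18.4 deg/row 3.53
  end err mm [-0.2 -0.6  0.6] rot err 0.02 path [[0.484, 0.04, 0.295], [0.485, 0.058, 0.293], [0.484, 0.076, 0.291], [0.482, 0.095, 0.289], [0.48, 0.113, 0.287], [0.476, 0.131, 0.285], [0.47, 0.148, 0.283], [0.464, 0.166, 0.281], [0.457, 0.182, 0.279], [0.449, 0.199, 0.277], [0.44, 0.215, 0.275], [0.429, 0.23, 0.274], [0.418, 0.244, 0.272], [0.406, 0.258, 0.27]]
```

View pics/w19.png

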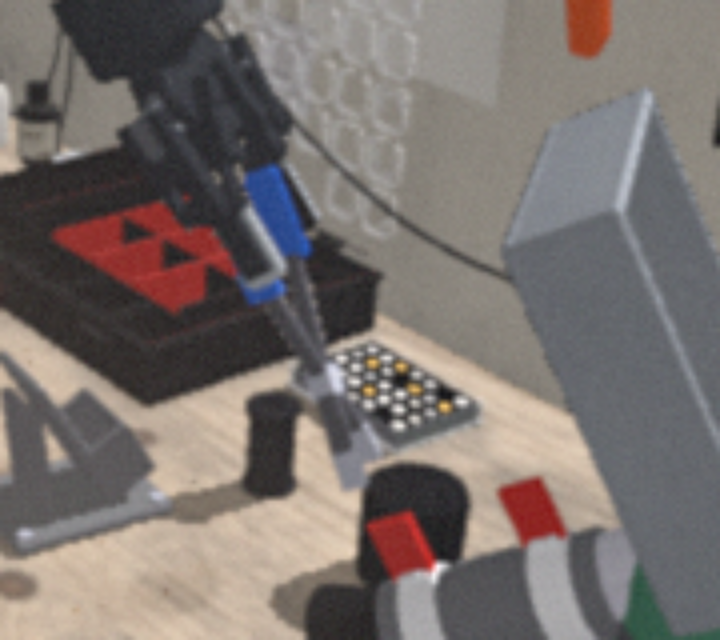

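View pics/tw19.png

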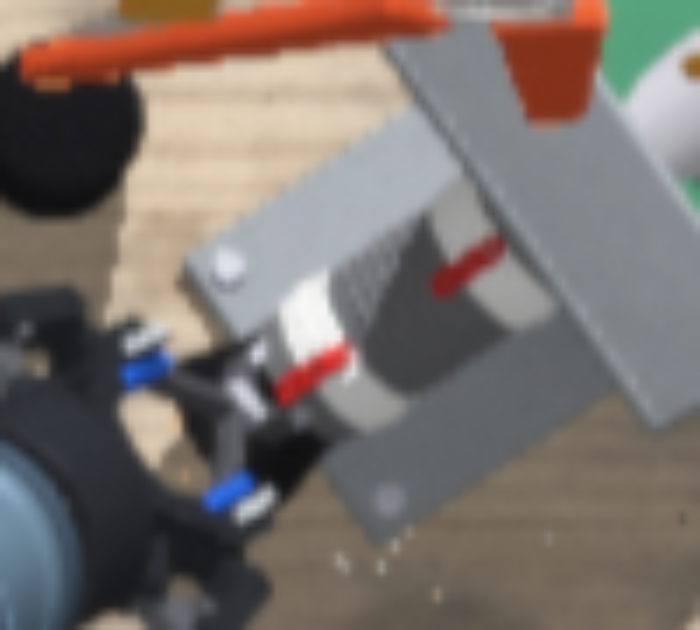

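```bash
python3 - <<'E'
from h import *
T=cur();P,u,n,Y=pl(T);J=P-.045*u
f=lambda X:((proj("scene",X)-[290,145]+.5)*9).round(0).tolist()
for y in(-1,1): print("jaw",y,f([J+y*(.0115+.007)*Y+a*u+b*.0075*n for a,b in((.012,-1),(.012,1),(-.013,1),(-.013,-1))]))
print("pivot",f([P,P+.009*n,P-.009*n]))
p,d=load("scene","19");cv2.imwrite("pics/s19.png",cv2.resize(p[145:210,275:330,::-1],None,fx=9,fy=9,interpolation=1))
E
```

```text
jaw -1 [[122.0, 425.0], [179.0, 407.0], [224.0, 497.0], [167.0, 514.0]]
jaw 1 [[160.0, 351.0], [216.0, 334.0], [259.0, 422.0], [204.0, 438.0]]
pivot [[110.0, 259.0], [144.0, 248.0], [76.0, 270.0]]
```

View pics/s19.png

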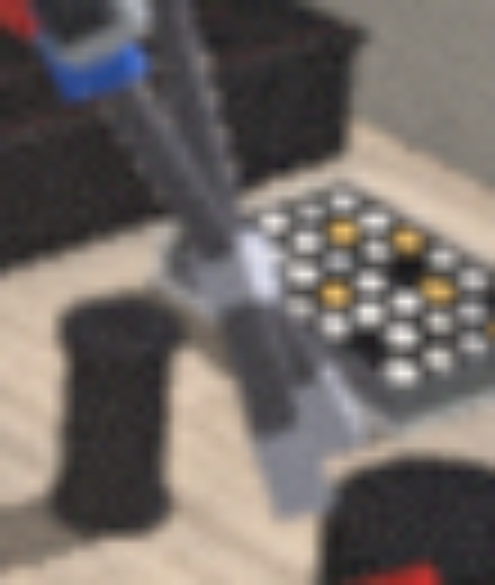

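```bash
python3 - <<'E'
from h import *
T=cur();print(T[:3,3])
f=lambda X:((proj("scene",X)-[275,145]+.5)*9).round(0).tolist()
g=lambda X:((proj("top",X)-[280,130]+.5)*7).round(0).tolist()
for t,dn in((5,.0095),(5,.0035),(2,.0095),(2,.0155)):
    P,u,n,Y=pl(T,dn=dn,t=t)
    print(t,dn,"near pad bottom end",f([P+.059*u-.024*Y+b*.01*n for b in(-1,1)]),"far",f([P+.059*u+.024*Y+b*.01*n for b in(-1,1)]),"piv",f(P+.009*n),"tip",f([P-.058*u-.018*Y+b*.0075*n for b in(-1,1)]))
    print("   top pads ends",g([P+.059*u+s*.025*Y for s in(1,-1)]),"piv",g(P+.009*n))
p,d=load("scene","19");cv2.imwrite("pics/s19h.png",cv2.resize(p[110:170,265:325,::-1],None,fx=9,fy=9,interpolation=1))
E
```

```text
[0.48280034 0.0215602  0.29674165]
5 0.0095 near pad bottom end [[67.0, 96.0], [144.0, 68.0]] far [[126.0, 13.0], [201.0, -15.0]] piv [[279.0, 248.0]] tip [[303.0, 513.0], [360.0, 496.0]]
   top pads ends [[153.0, 381.0], [232.0, 501.0]] piv [[264.0, 400.0]]
5 0.0035 near pad bottom end [[90.0, 88.0], [167.0, 59.0]] far [[148.0, 4.0], [223.0, -24.0]] piv [[302.0, 240.0]] tip [[326.0, 506.0], [383.0, 490.0]]
   top pads ends [[166.0, 372.0], [245.0, 493.0]] piv [[277.0, 391.0]]
2 0.0095 near pad bottom end [[75.0, 97.0], [150.0, 65.0]] far [[134.0, 14.0], [206.0, -18.0]] piv [[297.0, 242.0]] tip [[333.0, 507.0], [389.0, 487.0]]
   top pads ends [[157.0, 379.0], [236.0, 499.0]] piv [[274.0, 393.0]]
2 0.0155 near pad bottom end [[53.0, 107.0], [127.0, 75.0]] far [[113.0, 24.0], [184.0, -8.0]] piv [[274.0, 251.0]] tip [[311.0, 515.0], [367.0, 495.0]]
   top pads ends [[144.0, 387.0], [223.0, 507.0]] piv [[262.0, 401.0]]
```

View pics/s19h.png

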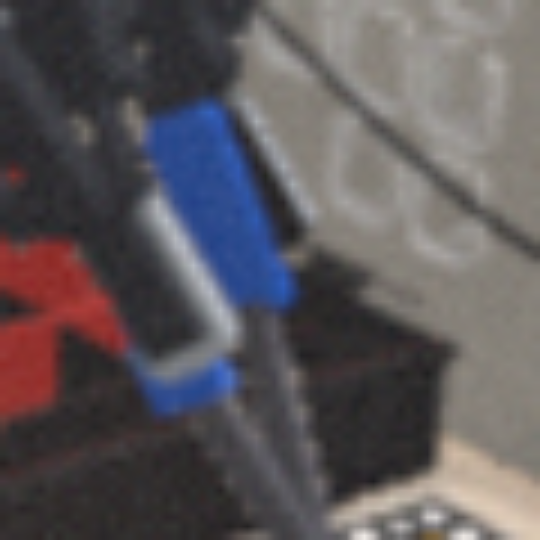

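```bash
sed -i 's/dn=.0095,dy=.0009,t=5./dn=.0085,dy=.0009,t=8./' h.py; python3 - <<'E'
from h import *
import kin
Xr,Yr,ur,nr=axes(RAZ);Rt=frame(RAZ,38)
B=T4(Rt,np.zeros(3));Pb,ub,_,_=pl(B);B[:3,3]=SEAT+.13*ur-Pb
print(ub,ur,"target",B[:3,3]);plan(cur(),B,14)
for h in(.13,0):print(kin.ik(Rt,SEAT+h*ur-Pb,[.118,.2607,.4595,.0547,.504,.2944,0],[[.4,.0,2,-.6,.9,-.4]]))
E
```

```text
[-0.49658532  0.05833537  0.8660254 ] [-0.49658532  0.05833537  0.8660254 ] target [0.4055624  0.25888713 0.26856315]
N 14 row [0.0115, -0.0128, -0.0069, -0.0034, 0.0366, -0.0496] mm/row 18.5 deg/row 3.54
  end err mm [-0.7  0.4  0.2] rot err 0.02 path [[0.484, 0.04, 0.295], [0.485, 0.058, 0.293], [0.484, 0.077, 0.292], [0.482, 0.095, 0.29], [0.479, 0.113, 0.288], [0.475, 0.131, 0.286], [0.47, 0.149, 0.284], [0.463, 0.166, 0.282], [0.456, 0.183, 0.28], [0.448, 0.2, 0.278], [0.438, 0.216, 0.276], [0.428, 0.231, 0.273], [0.417, 0.245, 0.271], [0.405, 0.259, 0.269]]
(array([ 0.55838495, -0.2759752 ,  2.14905037, -0.56343613,  0.80469857,
       -0.59494298]), np.float64(6.599093878376575e-11))
(array([ 0.45300349, -0.00619205,  2.18348642, -0.75644638,  0.50523778,
       -0.41286013]), np.float64(2.603519159661018e-11))
```

```bash
python3 -m pendant '[[[0.0115,-0.0128,-0.0069,-0.0034,0.0366,-0.0496,-0.39],[0.0115,-0.0128,-0.0069,-0.0034,0.0366,-0.0496,-0.39],[0.0115,-0.0128,-0.0069,-0.0034,0.0366,-0.0496,-0.39],[0.0115,-0.0128,-0.0069,-0.0034,0.0366,-0.0496,-0.39],[0.0115,-0.0128,-0.0069,-0.0034,0.0366,-0.0496,-0.39],[0.0115,-0.0128,-0.0069,-0.0034,0.0366,-0.0496,-0.39],[0.0115,-0.0128,-0.0069,-0.0034,0.0366,-0.0496,-0.39]]]'
python3 -m pendant '[[[0.0115,-0.0128,-0.0069,-0.0034,0.0366,-0.0496,-0.39],[0.0115,-0.0128,-0.0069,-0.0034,0.0366,-0.0496,-0.39],[0.0115,-0.0128,-0.0069,-0.0034,0.0366,-0.0496,-0.39],[0.0115,-0.0128,-0.0069,-0.0034,0.0366,-0.0496,-0.39],[0.0115,-0.0128,-0.0069,-0.0034,0.0366,-0.0496,-0.39],[0.0115,-0.0128,-0.0069,-0.0034,0.0366,-0.0496,-0.39],[0.0115,-0.0128,-0.0069,-0.0034,0.0366,-0.0496,-0.39],[0,0,0,0,0,0,-0.39],[0,0,0,0,0,0,-0.39]]]'
cat > lookr.py <<'E'
import sys
from h import *
k=sys.argv[1];snap(k)
T=cur();P,u,n,Y=pl(T);Xr,Yr,ur,nr=axes(RAZ);r=P-SEAT
o=ctrl.get_obs();print("pivot-seat u,n,Y mm",(1000*np.array([r@ur,r@nr,r@Yr])).round(1),"lean",np.degrees(np.arctan2(-u@Xr,u[2])).round(1),o['wrist_force'].round(1),round(o['opening'],3),o['time_s'])
u0,v0,s=195,110,6
f=lambda X:((proj("scene",X)-[u0,v0]+.5)*s).round(0).tolist()
print("scene: piv+n",f(P+.009*n),"near tip",f([P-.058*u-.018*Y+b*.0075*n for b in(-1,1)]),"far tip",f([P-.058*u+.018*Y+b*.0075*n for b in(-1,1)]),"near pad end",f([P+.059*u-.024*Y+b*.01*n for b in(-1,1)]))
print(" seat line",f([SEAT+z*ur for z in(-.058,0,.052,.13)]))
p,d=load("scene",k);cv2.imwrite(f"pics/r{k}.png",cv2.resize(p[v0:v0+100,u0:u0+75,::-1],None,fx=s,fy=s,interpolation=1))
u0,v0,s=190,155,9
print("top: piv+n",((proj("top",P+.009*n)-[u0,v0]+.5)*s).round(0).tolist())
p,d=load("top",k);cv2.imwrite(f"pics/q{k}.png",cv2.resize(p[v0:v0+65,u0:u0+60,::-1],None,fx=s,fy=s,interpolation=1))
E
python3 lookr.py 20
```

```text
time_s: 16.4
eef_pos: [0.4703, 0.1492, 0.2848]
eef_rot: [0.272, 0.828, 0.464, 0.157]
wrist_force: [-0.5, 0.3, -1.6]
opening: 0.695
time_s: 17.3
eef_pos: [0.4056, 0.2589, 0.2695]
eef_rot: [0.244, 0.707, 0.628, 0.216]
wrist_force: [0.7, 1.0, -1.6]
opening: 0.693
pivot-seat u,n,Y mm [130.6   0.8  -0.2] lean 30.0 [-0.7 -0.4 -1.4] 0.691 17.4
scene: piv+n [[125.0, 218.0]] near tip [[179.0, 354.0], [206.0, 331.0]] far tip [[143.0, 319.0], [170.0, 298.0]] near pad end [[40.0, 166.0], [80.0, 135.0]]
 seat line [[305.0, 514.0], [249.0, 434.0], [195.0, 358.0], [107.0, 234.0]]
top: piv+n [[204.0, 474.0]]
```

View pics/r20.png

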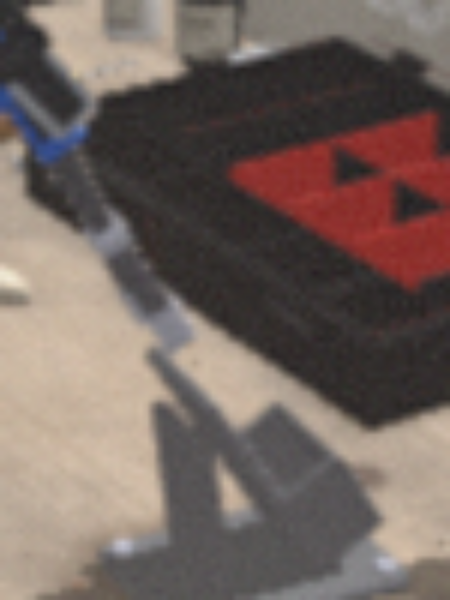

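View pics/q20.png

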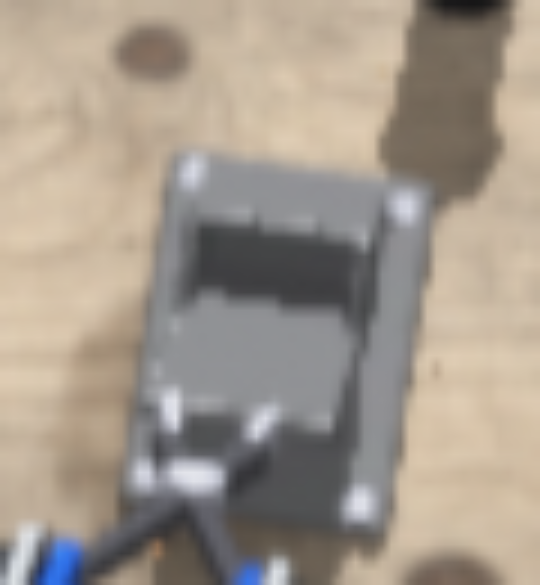

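```bash
python3 -m pendant '[[[0,0,0,-0.026,-0.0175,0,-0.39],[0,0,0,-0.026,-0.0175,0,-0.39],[0,0,0,0,0,0,-0.39],[0,0,0,0,0,0,-0.39]]]'
python3 lookr.py 21
```

```text
time_s: 17.8
eef_pos: [0.4054, 0.259, 0.269]
eef_rot: [0.272, 0.704, 0.618, 0.22]
wrist_force: [0.3, 0.1, -2.0]
opening: 0.695
pivot-seat u,n,Y mm [130.4   4.8  -3. ] lean 33.0 [ 0.8 -0.  -1.9] 0.693 17.9
scene: piv+n [[135.0, 214.0]] near tip [[196.0, 348.0], [223.0, 324.0]] far tip [[161.0, 315.0], [187.0, 293.0]] near pad end [[43.0, 166.0], [81.0, 132.0]]
 seat line [[305.0, 514.0], [249.0, 434.0], [195.0, 358.0], [107.0, 234.0]]
top: piv+n [[215.0, 463.0]]
```

View pics/r21.png

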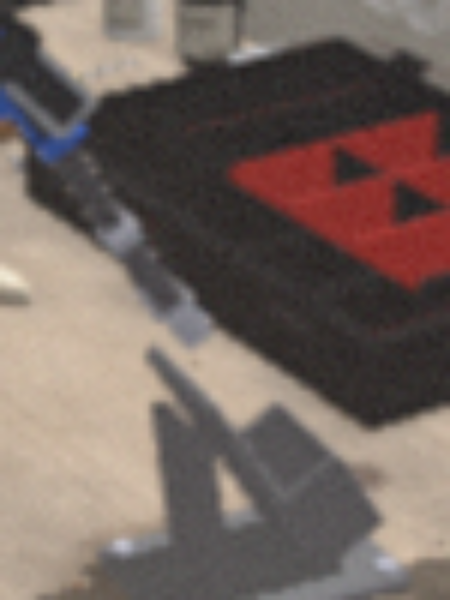

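View pics/q21.png

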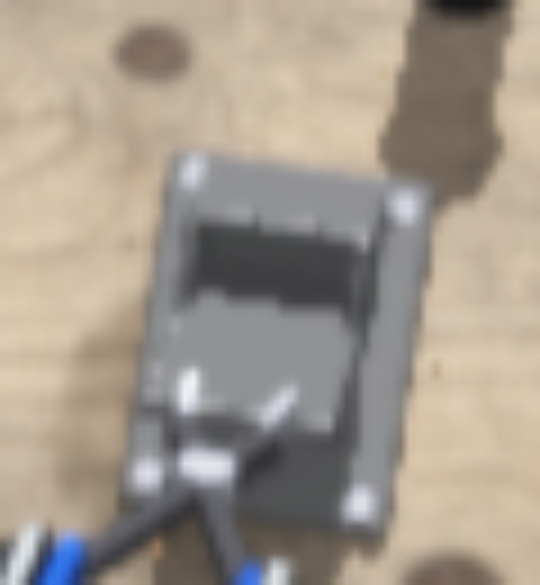

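```bash
python3 - <<'E'
from h import *
T=cur();print((T[:3,:3].T@axes(RAZ)[2]).round(4),(T[:3,:3].T@axes(RAZ)[3]).round(4))
E
python3 -m pendant '[[[0,0.002,0.0003,0,0.0175,0,-0.39],[0,-0.0037,0.0196,0,0,0,-0.39],[0,-0.0037,0.0196,0,0,0,-0.39],[0,0,0,0,0,0,-0.39],[0,0,0,0,0,0,-0.39]]]'
python3 lookr.py 22
```

```text
[-0.0349  0.1901 -0.9811] [0.0074 0.9818 0.19  ]
time_s: 18.4
eef_pos: [0.4267, 0.2555, 0.2357]
eef_rot: [0.267, 0.702, 0.62, 0.226]
wrist_force: [0.2, -0.3, -1.5]
opening: 0.697
pivot-seat u,n,Y mm [91.3  7.4 -1.8] lean 33.0 [ 0.5 -0.1 -0.9] 0.693 18.5
scene: piv+n [[183.0, 273.0]] near tip [[241.0, 402.0], [267.0, 379.0]] far tip [[205.0, 368.0], [230.0, 346.0]] near pad end [[97.0, 231.0], [134.0, 198.0]]
 seat line [[305.0, 514.0], [249.0, 434.0], [195.0, 358.0], [107.0, 234.0]]
top: piv+n [[231.0, 398.0]]
```

View pics/r22.png

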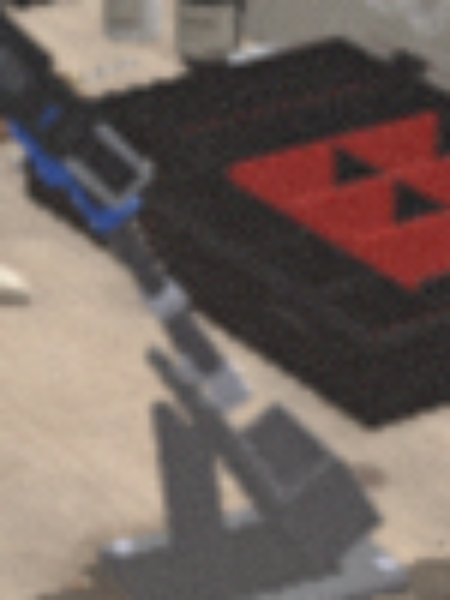

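View pics/q22.png

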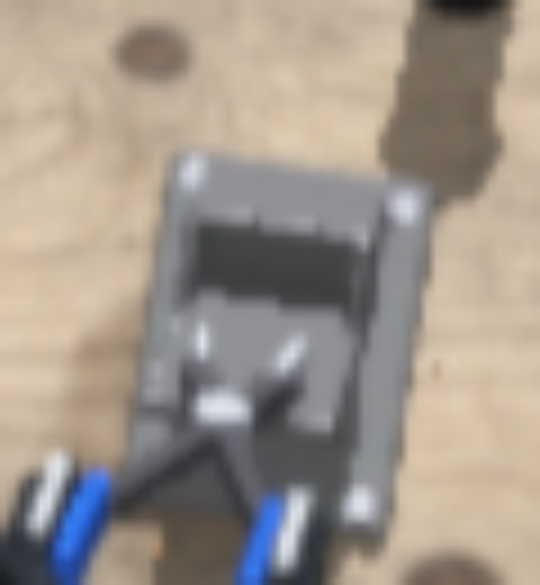

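```bash
python3 - <<'E'
from h import *
X,Y,u,n=axes(RAZ)
g=lambda X:((proj("top",X)-[190,155]+.5)*9).round(0).tolist()
for z in(.0913,.05,0):
    P=SEAT+z*u+.005*n
    print(z,"piv",g(P+.009*n),"tips",g([P-.057*u+s*.0145*Y+.0075*n for s in(1,-1)]),"pads mid",g(P+.059*u+.01*n))
print("plate end",g([SEAT+.052*u-.0075*n+s*.025*Y for s in(1,-1)]),"plate low",g([SEAT-.016*u-.0075*n+s*.025*Y for s in(1,-1)]))
E
```

```text
0.0913 piv [[224.0, 404.0]] tips [[204.0, 325.0], [298.0, 338.0]] pads mid [[194.0, 487.0]]
0.05 piv [[244.0, 348.0]] tips [[224.0, 274.0], [315.0, 286.0]] pads mid [[216.0, 426.0]]
0 piv [[267.0, 284.0]] tips [[246.0, 215.0], [334.0, 227.0]] pads mid [[240.0, 357.0]]
plate end [[156.0, 403.0], [318.0, 426.0]] plate low [[190.0, 315.0], [345.0, 337.0]]
```

```bash
python3 -m pendant '[[[-0.0003,-0.0036,0.018,0,0,0,-0.39],[-0.0003,-0.0036,0.018,0,0,0,-0.39],[0,-0.0018,0.009,0,0,0,-0.39],[0,-0.0018,0.009,0,0,0,-0.39],[0,0,0,0,0,0,-0.39],[0,0,0,0,0,0,-0.39]]]'
python3 lookr.py 23
```

```text
time_s: 19.1
eef_pos: [0.4536, 0.2512, 0.1881]
eef_rot: [0.267, 0.702, 0.62, 0.226]
wrist_force: [-1.0, -1.0, -1.6]
opening: 0.695
pivot-seat u,n,Y mm [36.   6.8 -3.3] lean 33.0 [-0.1  0.5 -1.8] 0.695 19.2
scene: piv+n [[242.0, 362.0]] near tip [[298.0, 484.0], [323.0, 462.0]] far tip [[262.0, 450.0], [286.0, 428.0]] near pad end [[163.0, 326.0], [199.0, 294.0]]
 seat line [[305.0, 514.0], [249.0, 434.0], [195.0, 358.0], [107.0, 234.0]]
top: piv+n [[262.0, 327.0]]
```

View pics/r23.png

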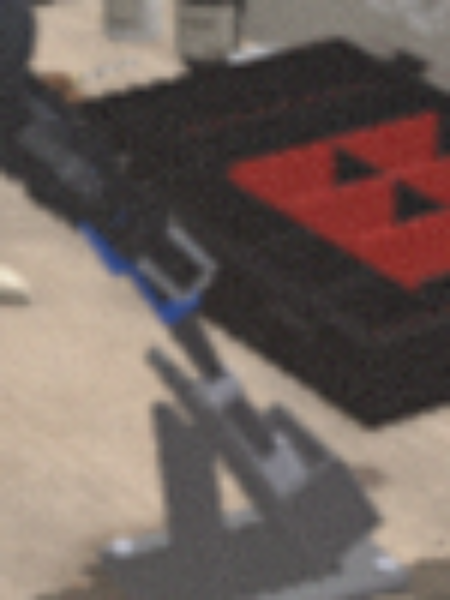

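View pics/q23.png

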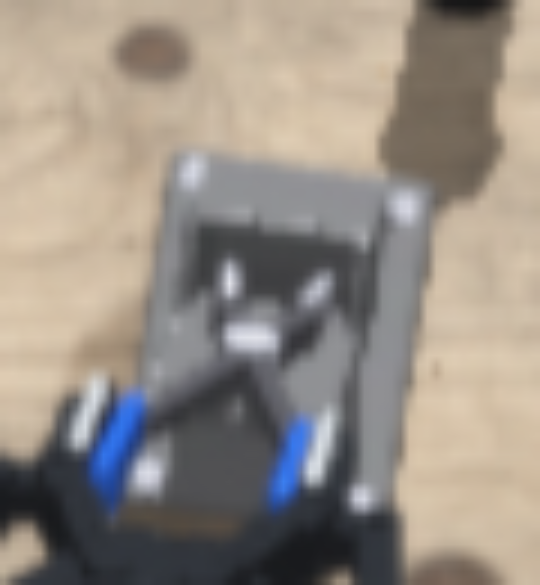

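```bash
python3 -m pendant '[[[0,-0.0016,0.0082,0,0,0,-0.39],[0,-0.0016,0.0082,0,0,0,-0.39],[0,-0.0016,0.0082,0,0,0,-0.39],[0,0,0,0,0,0,-0.39],[0,0,0,0,0,0,-0.39]]]'
python3 lookr.py 24
```

```text
time_s: 19.7
eef_pos: [0.4659, 0.2489, 0.1654]
eef_rot: [0.267, 0.702, 0.62, 0.226]
wrist_force: [-0.1, 0.1, -2.1]
opening: 0.693
pivot-seat u,n,Y mm [10.3  6.1 -4.2] lean 33.0 [-0.1 -0.2 -0.9] 0.697 19.8
scene: piv+n [[268.0, 401.0]] near tip [[323.0, 522.0], [347.0, 499.0]] far tip [[286.0, 487.0], [310.0, 465.0]] near pad end [[192.0, 368.0], [227.0, 337.0]]
 seat line [[305.0, 514.0], [249.0, 434.0], [195.0, 358.0], [107.0, 234.0]]
top: piv+n [[276.0, 296.0]]
```

View pics/r24.png

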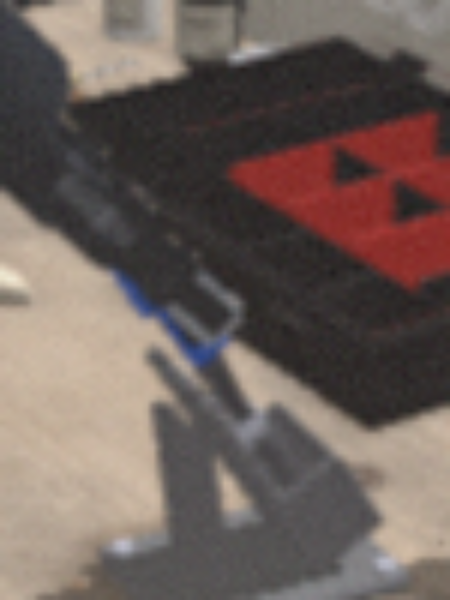

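View pics/q24.png

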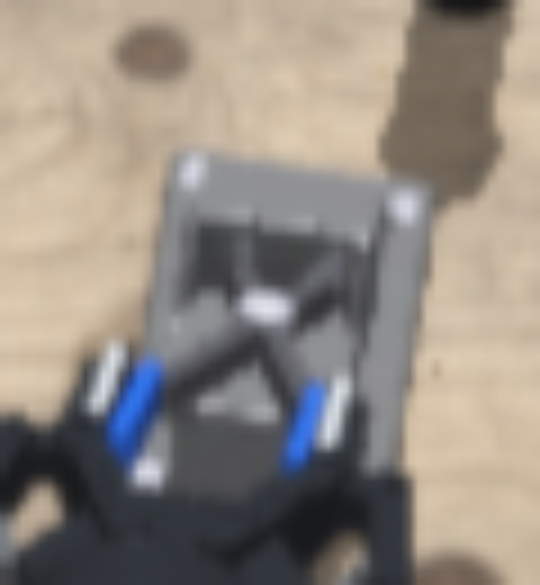

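```bash
python3 -m pendant '[[[0,-0.001,0.004,0,0,0,-0.39],[0,-0.001,0.004,0,0,0,-0.39],[0,0,0,0,0,0,-0.39],[0,0,0,0,0,0,-0.39]]]'
python3 lookr.py 25
```

```text
time_s: 20.2
eef_pos: [0.4696, 0.2485, 0.1585]
eef_rot: [0.267, 0.702, 0.62, 0.226]
wrist_force: [0.2, -0.3, -1.9]
opening: 0.696
pivot-seat u,n,Y mm [ 2.2  5.8 -4.3] lean 33.0 [-0.7  0.2 -0.6] 0.694 20.3
scene: piv+n [[276.0, 414.0]] near tip [[330.0, 533.0], [354.0, 511.0]] far tip [[293.0, 498.0], [317.0, 477.0]] near pad end [[200.0, 381.0], [235.0, 350.0]]
 seat line [[305.0, 514.0], [249.0, 434.0], [195.0, 358.0], [107.0, 234.0]]
top: piv+n [[279.0, 287.0]]
```

View pics/r25.png

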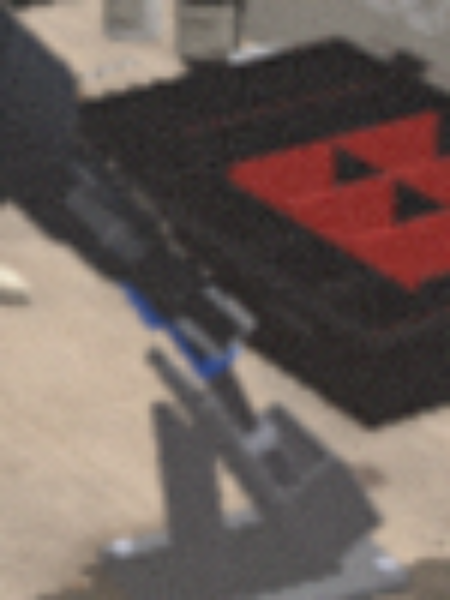

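View pics/q25.png

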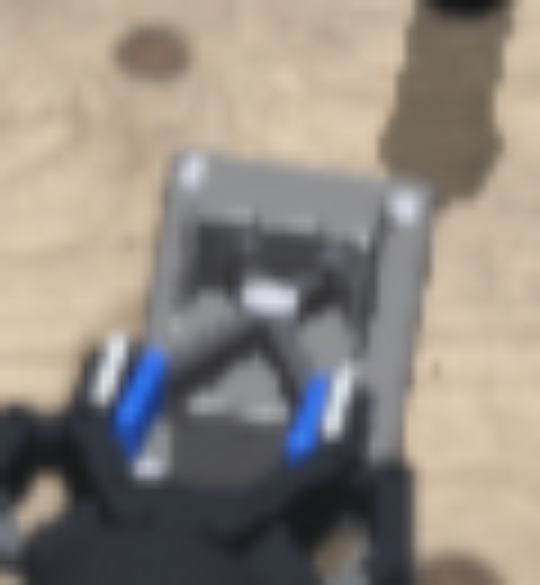

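```bash
python3 -m pendant '[[[0.0005,-0.0012,0.0018,0,0,0,-0.39],[0.0005,-0.0012,0.0018,0,0,0,-0.39],[0,0,0,0,0,0,-0.39],[0,0,0,0,0,0,-0.39]]]'
python3 lookr.py 26
```

```text
time_s: 20.7
eef_pos: [0.4711, 0.2497, 0.156]
eef_rot: [0.268, 0.702, 0.62, 0.227]
wrist_force: [-6.9, -2.0, 8.1]
opening: 0.692
pivot-seat u,n,Y mm [-0.8  5.9 -3.1] lean 33.1 [-5.7 -2.   9.1] 0.695 20.8
scene: piv+n [[278.0, 417.0]] near tip [[332.0, 536.0], [356.0, 514.0]] far tip [[295.0, 501.0], [319.0, 479.0]] near pad end [[202.0, 385.0], [237.0, 354.0]]
 seat line [[305.0, 514.0], [249.0, 434.0], [195.0, 358.0], [107.0, 234.0]]
top: piv+n [[277.0, 283.0]]
```

View pics/r26.png

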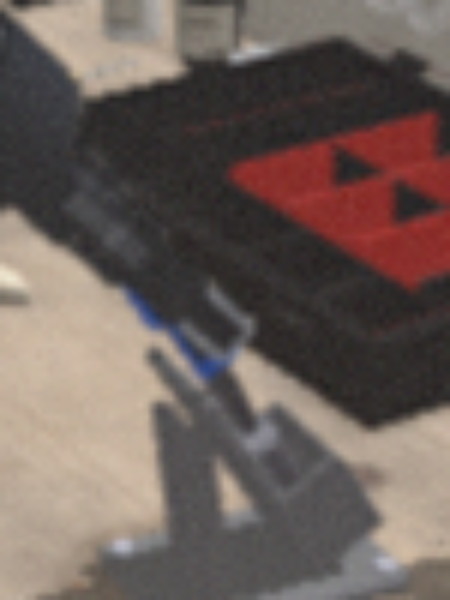

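```bash
python3 -m pendant '[[[0,0,0,0,0,0,-0.5],[0,0,0,0,0,0,-0.6],[0,0,0,0,0,0,-0.7],[0,0,0,0,0,0,-0.85],[0,0,0,0,0,0,-1],[0,0,0,0,0,0,-1],[0,0,0,0,0,0,-1]]]'
python3 lookr.py 27
```

```text
time_s: 21.5
eef_pos: [0.4702, 0.2495, 0.1543]
eef_rot: [0.267, 0.702, 0.62, 0.226]
wrist_force: [0.0, -0.1, -0.1]
opening: 0.999
pivot-seat u,n,Y mm [-1.9  4.1 -3.4] lean 33.0 [-0.2 -0.1  0.4] 1.001 21.6
scene: piv+n [[276.0, 421.0]] near tip [[330.0, 540.0], [354.0, 518.0]] far tip [[293.0, 505.0], [317.0, 483.0]] near pad end [[200.0, 389.0], [235.0, 358.0]]
 seat line [[305.0, 514.0], [249.0, 434.0], [195.0, 358.0], [107.0, 234.0]]
top: piv+n [[278.0, 287.0]]
```

View pics/r27.png

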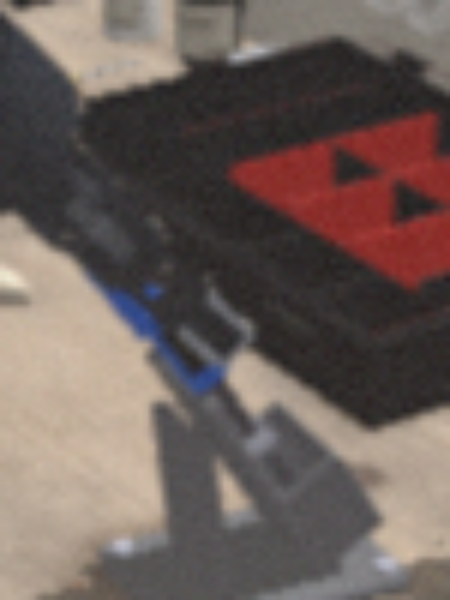

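View pics/q27.png

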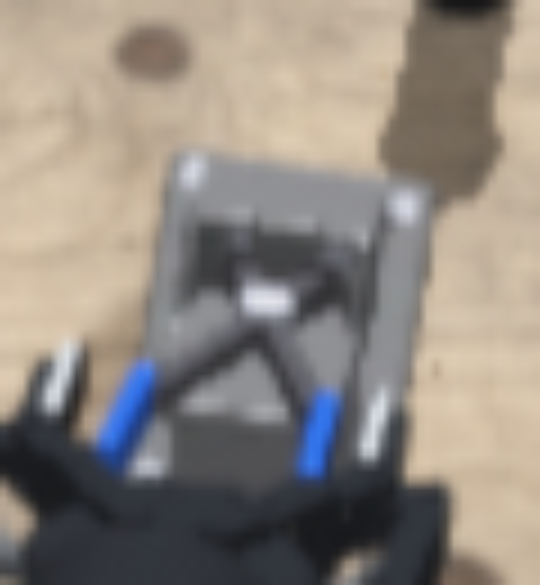

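```bash
python3 -m pendant '[[[0,0,-0.008,0,0,0,-1],[0,0,-0.012,0,0,0,-1],[0,0,-0.02,0,0,0,-1],[0,0,-0.03,0,0,0,-1],[0,0,-0.03,0,0,0,-1],[0,0,-0.03,0,0,0,-1],[0,0,0,0,0,0,-1]]]'
python3 lookr.py 28; python3 - <<'E'
from h import *
for n in("scene","top"):
    p,_=load(n,"28");cv2.imwrite(f"pics/full28_{n}.png",p[:,:,::-1])
E
```

```text
time_s: 22.3
eef_pos: [0.3854, 0.2633, 0.2563]
eef_rot: [0.267, 0.701, 0.62, 0.229]
wrist_force: [-0.2, 0.9, 0.5]
opening: 1.0
pivot-seat u,n,Y mm [126.5 -20.3  -0.4] lean 33.1 [ 0.1 -0.2  0.3] 1.002 22.4
scene: piv+n [[90.0, 256.0]] near tip [[152.0, 388.0], [178.0, 364.0]] far tip [[117.0, 354.0], [143.0, 331.0]] near pad end [[-3.0, 212.0], [35.0, 179.0]]
 seat line [[305.0, 514.0], [249.0, 434.0], [195.0, 358.0], [107.0, 234.0]]
top: piv+n [[200.0, 534.0]]
```

View pics/r28.png

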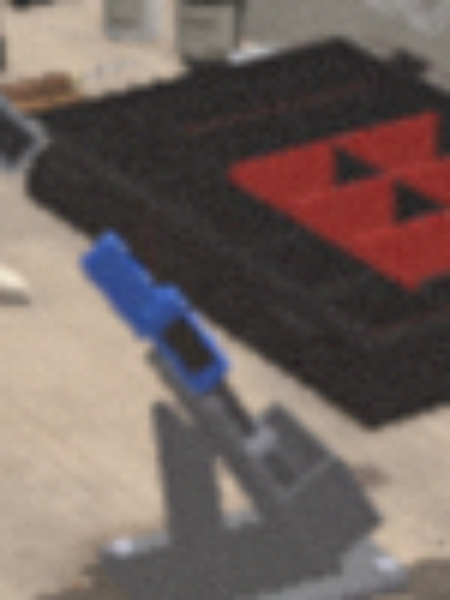

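View pics/q28.png

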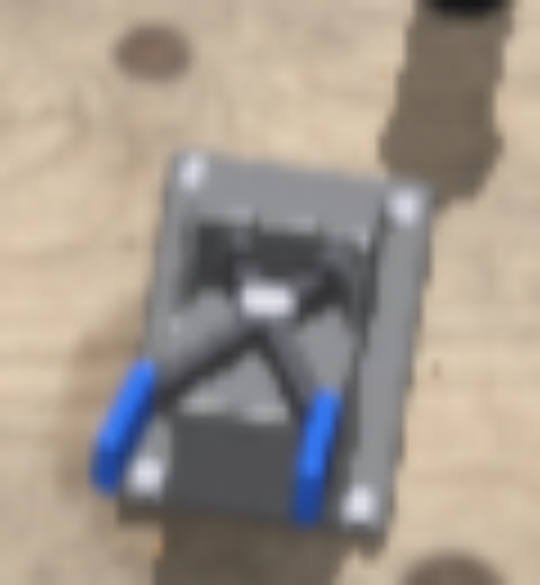

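View pics/full28_top.png

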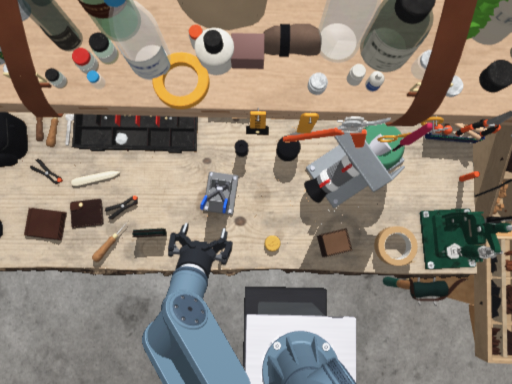

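View pics/full28_scene.png

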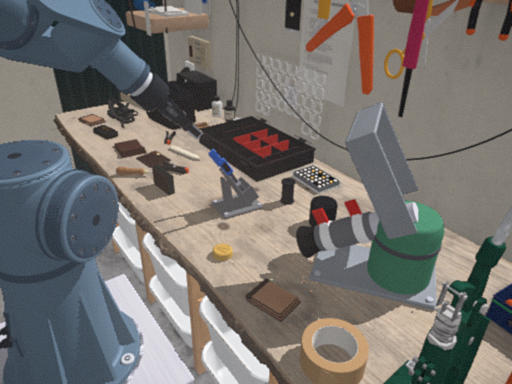

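```bash
python3 - <<'E'
from h import *
for k in("0","28"):
  for n,b in(("top",(190,240,185,220)),("scene",(205,240,140,185))):
    p,d=load(n,k);hsv=cv2.cvtColor(p,cv2.COLOR_RGB2HSV);m=cv2.inRange(hsv,(103,120,50),(130,255,255))
    z=np.zeros(m.shape,np.uint8);z[b[2]:b[3],b[0]:b[1]]=m[b[2]:b[3],b[0]:b[1]]>0
    q,l,s,c=cv2.connectedComponentsWithStats(z);print(k,n,[(c[i].round(1).tolist(),int(s[i,4])) for i in range(1,q) if s[i,4]>8])
a,_=load("top","0");b,_=load("top","28");df=np.abs(a.astype(int)-b).max(2)
print("changed px on bench (excl. arm):",[(nm,int((df[v0:v1,u0:u1]>60).sum())) for nm,(u0,u1,v0,v1) in dict(spool=(232,252,138,160),pouch=(274,302,135,165),wax=(260,285,230,255),wallet=(315,355,225,260),cards=(130,168,225,240)).items()])
p,_=load("top","28");cv2.imwrite("pics/clips28.png",cv2.resize(p[155:205,305:365,::-1],None,fx=11,fy=11,interpolation=1))
E
```

```text
0 top [([203.4, 201.5], 50), ([224.7, 204.6], 51)]
0 scene [([217.5, 157.6], 140), ([228.2, 171.3], 25)]
28 top [([203.5, 201.8], 49), ([224.7, 205.0], 49)]
28 scene [([217.1, 157.6], 136), ([228.7, 171.0], 26)]
changed px on bench (excl. arm): [('spool', 0), ('pouch', 0), ('wax', 0), ('wallet', 0), ('cards', 0)]
```

View pics/clips28.png

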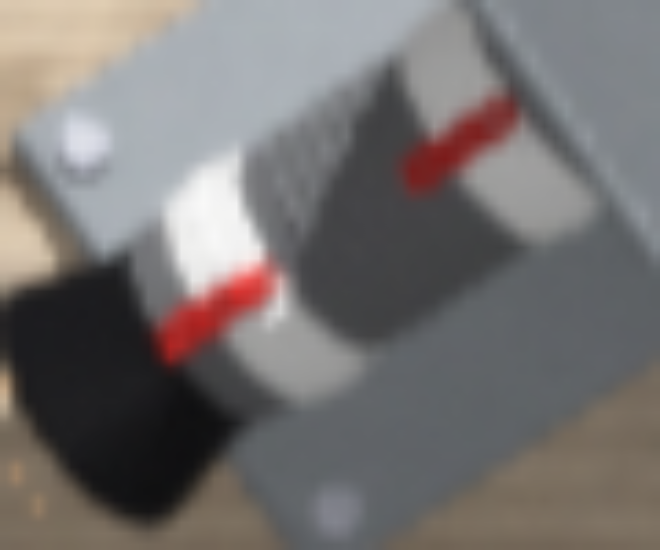

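Both clips show as single closed red strips, the pliers are back within about 1 mm of where they started, and the bystanders haven't moved. I'm handing in.

```bash
python3 -c "
from bench import ctrl
print(ctrl.hand_in())"
```

```text
the job is handed in; nothing more can be done
None
```

I squeezed the lower clip and then the upper clip shut with the pliers, put the pliers back in the rest jaws down, and handed the job in at about 22.4 s.

**Clips:** at each one the gripper stalled at an opening of about 0.336. After release, each pair of ears showed as one closed red strip in the top view. I saw no finger touch the ears.

**Pliers:** the handle pads are within about 0.5 px (1 to 2 mm) of their starting position in both cameras. The gripper is open and clear of them.

**Bystanders:** the picture areas around the spool, pouch, wax cake, wallet and card holder show no change.

**Forces:** wrist readings at the end of each move were at most about 14 N.

**What disagreed:**
- The two cameras and the arm readings differed by 3 to 6 mm, so I lined the pliers up with the clips by eye from the pictures.
- The pliers tilted an estimated 3 to 6 degrees in the grip while squeezing. I corrected for this before putting them back.

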